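# Pack the hanging parts bins into the service case

## Robot

A 6-joint arm with a two-finger parallel gripper is mounted at the origin on a cart in front of the work surface, level with it; the furniture and walls round the work are solid. World frame = base frame: x ahead of the robot, y to its left, z up, the work surface at z = 0. Lengths are in mm, angles in rad, forces in N, time in s.
With the tool pointing down it reaches from about 350 to 975 mm from the base axis. Payload 7.1 kg.
Tool frame: the origin (TCP) lies midway between the tips of the shut fingers; the grasp point (between the pads) lies pinch_z behind it (pinch_z is the distance from the TCP to the grasp point, in mm); z points along the fingers, y is the line along which they close (so a half turn about z gives the same grasp; the last joint's range is limited). The gripper opens to 88 mm and grips with 3 to 60 N. Pads are 20 mm wide; open, the fingers measure 115 mm over their backs; the gripper's body (75 mm by 178 mm) begins 61 mm behind the grasp point.
Start: joints at [-1.24, 0.423, 1.63, -0, 1.089, -0.019], TCP at [214.21, -587.127, 222.675] pointing down, gripper open.
Joint ranges: [-3, 3], [-0.9, 2.11], [0.09, 2.58], [-1.31, 4.45], [0.11, 2.69], [-2.54, 2.54]. Speed limits (rad/s): [2.39, 2.39, 3.01, 3.14, 3.14, 3.14].

## Interface

Orientations are given as a rotation vector (axis times angle).
In Python, from workcell import get_obs, get_image, close_job, pinch_z gives the robot as it stands.
- The arm moves only by the tool jog_arm, never from a script. Its argument "commands" is a list of rows, each a list of 3 entries, a list of its own where there are three numbers: the gripper command: -1 is shut, 1 is fully open, values between are in proportion, then the shift along the tool's x, y, z as a fraction of full scale, then the turn, a rotation vector about the tool's x, y, z as a fraction of full scale. In form: [[gripper, [tx, ty, tz], [rx, ry, rz]], ...]. A call has 1 to 10 rows; each row shifts and turns the commanded pose from where the row before left it, along the tool's axes as they then stand; what a row does not reach is not made up. Full scale, the value 1, is 0.1 m for a shift and 45 degrees for a turn. A row lasts 1/10 s, in which the tool goes at most 50 mm and 8.59 degrees, less where a joint would pass 70% of its speed; a pose out of reach is approached as far as the arm can. A call with a number of a shift or a turn outside -1 to 1 is refused whole. A call with a gripper value outside its range is refused whole. The fingers move at their own pace and stop on an object; the grip force is fixed at half the most. Time passes only in rows, so rows that do not move let the fingers close. It gives the time, the measured TCP pose, the force, the opening and the grip force at its end, in the units of the state.
- get_obs(): the state, without advancing time (a new reading comes with each control period).
- get_image(name): name is "scene" or "top"; returns a dict with "image" (384x512x3 uint8, blue, green, red), "z_map" (384x512 float32, mm along the optical axis (not along the pixel's ray), 0 where there is no reading), "intrinsics" (3x3 intrinsics, pixels), "k1" (the pictures are not rectified: a ray, as slopes to the right and down, at radius r is drawn at 1 + k1 r^2 times it, then the intrinsics apply), "eye" and "orientation" of the camera in the world. Camera axes: x right, y down, z forward; pixel columns grow to the right and rows downward; lengths in mm; the calibration is good to about 2 mm. A picture is of the moment at which its call begins.
- close_job(): hands the job in; it is judged then, once.
The state is a dict: "t": time; "qpos": joint angles; "qvel": joint speeds; "joint_torque": joint torques, N m; "ee_pos": TCP position; "orientation": TCP orientation; "ft_force": force on the tool from outside, world axes, zero at the start; "moment": the same for the moment, N m; "width": finger opening in mm; "grasp_force": force on a finger pad.
Only numpy, scipy, OpenCV 4.12 (cv2) and the standard library are available. Lean on these libraries where they do the work, as an engineer would, in place of code of your own. Each camera call takes 0.05 s, during which the arm holds its last target. There are 200 camera calls.

## Task

Pack the service case for a job. Pull the recessed paddle on its lid to trip the latch and raise the lid as far as it goes; take every parts bin off the bin rail, lifting it and tilting its front up so that its hook clears the lip and its tongue comes out from under the hood, and seat it upright and flat in a nest of its own in the case, its hanger towards the lid's hinge; then shut the lid until the latch has snapped home. Leave the other things on the bench where they are.

Things in the scene. Friction and masses are not known exactly. Their poses are not given: they have to be found in the camera images.
- bin_rail: Fixed grey steel stand, 300 mm wide (its y), 141 mm high, with 2 or 3 bins hung in front of it, left or right of the case. Origin on the bench under the hung bins' middle; x points from bins to stand, z up. Three bays at y = +95, 0, -95 mm, one may be empty; fins let a bin slide 10 mm at most to either side. Base plate 5 mm thick reaches under the bins to x = -17 mm.
- rail_lip (a point): Middle of the retaining lip's upper edge, 125 mm above the bench: edge of an upright plate 4 mm thick (x -2 to +2 mm here; axes as the rail's). The bins' rear pads lean on its front face, their hooks reach 12 mm down behind it. Behind it a channel 36 mm wide, 25 mm deep, back wall at x = +38 mm.
- rail_hood (a point): Middle of the hood's front lower edge: a flat plate 4 mm thick over the rear of the channel, 20 mm behind rail_lip and 12 mm above it. A bin rises only 8 mm before its tongue meets it, so the hook stays caught; lifted some 6 mm, tilted front-up by 25 to 40 degrees about the hook, then drawn out along its tongue's slope (forward and up) the bin comes free.
- bin_a_mid (a point): Middle of parts bin a (may be absent; bins are alike): open plastic box 90 mm long (x), 44 wide (y), 52 high, about 150 g, bolts fixed in it. The point is 26 mm above its underside; x points from scooped front (31 mm high) to the hanger at the rear, z up. Side walls are plain and full height from x = -18 to +45 mm: grasp across them. Hung: level, underside 77 mm above bench, 51 mm between bins.
- bin_a_hanger (a point): Point in bin a's hanger tongue, 66 mm behind the bin's middle and 24 mm above it, same axes. The tongue is flat, 30 mm wide, 4 mm thick, level with the box's top, and runs from 45 to 79 mm behind the middle; under it a hook 4 mm thick, 52 to 56 mm behind the middle, reaches 12 mm down. A pad at the box's lower rear ends 48 mm behind the middle.
- bin_b_mid (a point): Middle of parts bin b, the same as bin a; may be absent.
- bin_b_hanger (a point): Point in bin b's hanger tongue, as for bin a.
- bin_c_mid (a point): Middle of parts bin c, the same as bin a; may be absent.
- bin_c_hanger (a point): Point in bin c's hanger tongue, as for bin a.
- service_case: Fixed black plastic case, 204 mm deep (x), 330 wide (y); base 56 mm high with 4 mm walls, lid on top. Origin on the bench under the middle; x points from the front (paddle) to the rear (hinge), z up. Inside floor 6 mm above the bench. Round every nest a finger-wide space is free above the ribs.
- nest_l (a point): Middle of the floor of the left (+y) nest, axes as the case's; 20 mm in front of the case's middle, nests 95 mm apart. Ribs 12 mm high, 3 mm thick frame a pocket for one bin's box, x -50 to +53 mm, y -26 to +26 mm; the tongue passes above them. Any bin fits any nest.
- nest_m (a point): Middle of the floor of the middle nest, axes as the case's; 20 mm in front of the case's middle, nests 95 mm apart. Ribs 12 mm high, 3 mm thick frame a pocket for one bin's box, x -50 to +53 mm, y -26 to +26 mm; the tongue passes above them. Any bin fits any nest.
- nest_r (a point): Middle of the floor of the right (-y) nest, axes as the case's; 20 mm in front of the case's middle, nests 95 mm apart. Ribs 12 mm high, 3 mm thick frame a pocket for one bin's box, x -50 to +53 mm, y -26 to +26 mm; the tongue passes above them. Any bin fits any nest.
- case_lid (a joint): Lid angle, rad: 0 shut, 1.35 at its stop. A stiff hinge (0.4 N m) holds it where left; lid 0.3 kg. It is a shell 46 mm high and 204 deep, top 104 mm above the bench when shut. Its front rises and goes back. At the stop its front edge is 45 mm in front of the hinge and 257 mm above the bench, its rear top corner 45 mm behind the hinge.
- lid_hinge (a point): Middle of the lid's hinge axis (along the case's y) at the case's rear, 102 mm behind the case's middle and 58 mm above the bench; axes as the case's.
- paddle (a joint): Paddle angle relative to the lid, rad: 0 at rest, 0.6 at its stop; a spring returns it (about 4 N at its upper edge). Past about 0.3 the latch is free and the lid can be raised. Pressing the shut lid's front down (10 to 20 N) makes the latch ride over its striker: the paddle kicks out and springs back to 0, latched.
- paddle_grip (a point): Point in the paddle, an aluminium plate 64 mm wide (y), 8 thick, upright at the front of the shut lid, flush with its top 11 mm above this point. It pivots along y 24 mm below this point: pull its top out to the front (-x). In front is free space; behind is a recess open on top, 90 mm wide, 44 mm long, floor 27 mm below this point. z runs up the plate.
- lid_lip_l (a point): Middle of the lid's left finger lip: a tab 60 mm wide (y), 5 thick, sticking out 16 mm from the lid's front face near its lower edge, 92 mm left of the paddle, 212 mm from the hinge axis (another is 92 mm to the right). Turns with the lid, x towards the hinge. Lid raised, it points up and can be pinched from above.
- calcium_jar: Bystander: small round jar with a dark cap, 40 mm across, 105 mm high, standing. Origin under its middle. Leave it alone.
- glue_bottle: Bystander: white bottle with a pointed red cap, 43 mm across, 128 mm high, standing. Origin under its middle. Leave it alone.
- electric_tape: Bystander: black roll of tape, 62 mm across, 19 mm high, lying flat. Origin under its middle. Leave it alone.
- side_pliers: Bystander: pliers with orange grips, 169 mm long, lying. Origin under its middle. Leave it alone.
- hygrometer: Bystander: round black dial instrument, 60 mm across, 16 mm high. Origin under its middle. Leave it alone.
- masking_tape: Bystander: beige roll of tape, 104 mm across, 25 mm high, lying flat. Origin under its middle. Leave it alone.

How it is judged:
By the outcome, as a careful person would: the job done as asked, in the order asked, and still so for the second after the job is handed in, with the robot touching nothing.
Of bin_a, bin_b, bin_c only 2 to 3 are there at a start; the rules pass over those that are not, and their reading is None.
At some moment in a run one of bin_a, bin_b, bin_c may be knocked a few centimetres aside while the robot is not near it.
It also fails if it takes over 208 s, if anything falls off the work surface, if the arm or the gripper's body presses on something with over 40 N, if the wrist force passes 120 N, or if a joint passes its speed limit or range.

## Working session

There is one attempt and no reset: what is moved stays moved. The work goes in short steps, Python scripts to look and compute and a tool call to move; the robot and the scene stay as the last step left them, time stands still between calls to the robot, and variables do not carry over. Pictures are saved under pics/ and viewed, at most 14 in all, crops included, and the job is handed in when it is done.

Besides the shell and the picture viewer there is one more tool, called after "Emit:" as a command line: name --argument value ..., lists and objects as JSON in quotes. jog_arm: Moves the arm, as the interface text tells. Its arguments: {"type":"object","properties":{"commands":{"type":"array","items":{"type":"array"}}},"required":["commands"]}

```bash
mkdir -p pics; ls; cat > h.py <<'E'
import numpy as np, cv2
from scipy.spatial.transform import Rotation as R
from workcell import get_obs, get_image, close_job, pinch_z
def rot(o):
    o=np.asarray(o,float)
    return o if o.shape==(3,3) else (R.from_rotvec(o).as_matrix() if o.size==3 else R.from_quat(o).as_matrix())
def shot(n,f=None):
    d=get_image(n)
    if f: cv2.imwrite('pics/'+f,d['image'])
    return d
def rays(d,uv):
    K=np.asarray(d['intrinsics']);uv=np.asarray(uv,float).reshape(-1,1,2)
    n=cv2.undistortPoints(uv,K,np.array([d['k1'],0,0,0,0.])).reshape(-1,2)
    return np.c_[n,np.ones(len(n))]
def cloud(d):
    h,w=d['z_map'].shape
    u,v=np.meshgrid(np.arange(w),np.arange(h))
    r=rays(d,np.c_[u.ravel(),v.ravel()])*d['z_map'].reshape(-1,1)
    p=r@rot(d['orientation']).T+np.asarray(d['eye'])
    p[d['z_map'].ravel()==0]=np.nan
    return p.reshape(h,w,3)
def onplane(d,uv,z):
    r=rays(d,uv)@rot(d['orientation']).T; e=np.asarray(d['eye'])
    return e+r*((z-e[2])/r[:,2:3])
E
python3 - <<'E'
from h import *
for n in('top','scene'):
    d=shot(n,n+'0.png'); print(n,d['eye'],d['orientation'],d['intrinsics'],d['k1'])
    np.save(n+'0.npy',cloud(d))
print(get_obs(),pinch_z)
E
```

```text
pics
top [-343.71558577 -325.84030012 1932.85069617] [-2.20876412  1.61234413 -0.39061072] [[483.67088593   0.         247.74529122]
 [  0.         483.67088593 192.83937218]
 [  0.           0.           1.        ]] 0.014881986400494976
scene [-618.36457466  572.49748255 1138.86540965] [-1.28952937  2.12087303 -1.02276556] [[415.6621361    0.         256.49360986]
 [  0.         415.6621361  190.38628719]
 [  0.           0.           1.        ]] 0.024701378983989206
{'t': 0.1, 'qpos': array([-1.23996658e+00,  4.23734861e-01,  1.63058504e+00,  4.25019034e-06,
        1.08859956e+00, -1.90361720e-02]), 'qvel': array([-0.00032191, -0.00145349, -0.00184375,  0.00214903,  0.00062323,
       -0.00142034]), 'joint_torque': array([-4.50917414e-04, -5.45614672e+01, -2.74324751e+01,  6.44835108e-02,
        1.88023987e-02, -4.91684466e-05]), 'ee_pos': array([ 214.07836683, -586.6750022 ,  222.00909989]), 'orientation': array([-3.09235556e+00, -5.46538170e-01,  3.17623737e-04]), 'ft_force': array([-0.44578054,  0.49690606,  0.0790639 ]), 'moment': array([-0.02533733, -0.05092672, -0.01630192]), 'grasp_force': 0.0, 'width': 87.74906227054036} 18.700000000000003
```

View pics/top0.png

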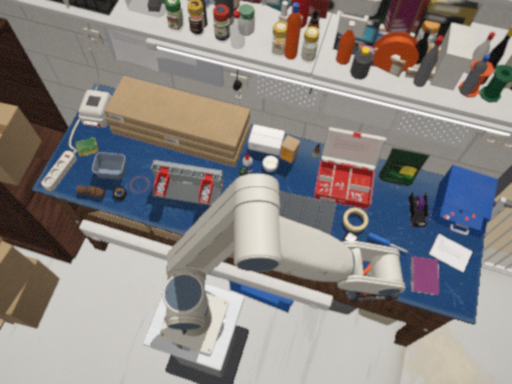

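View pics/scene0.png

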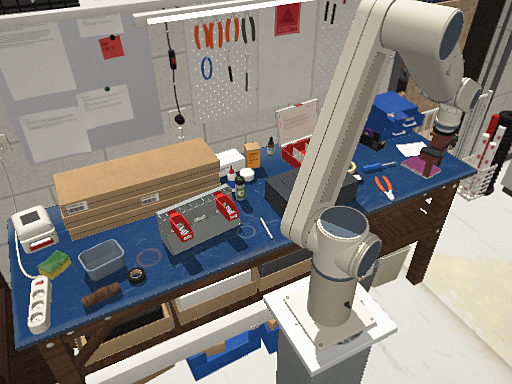

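Two red bins hang on the grey rail, seen in top at about (165,183) and (207,187). The black case is near (305,213), partly hidden by the arm. I'll measure from the clouds first.

```bash
python3 - <<'E'
from h import *
for n in('top','scene'):
    c=np.load(n+'0.npy'); im=cv2.imread(f'pics/{n}0.png')
    hsv=cv2.cvtColor(im,cv2.COLOR_BGR2HSV)
    red=((hsv[...,0]<8)|(hsv[...,0]>172))&(hsv[...,1]>150)&(hsv[...,2]>80)
    k,l,s,ce=cv2.connectedComponentsWithStats(red.astype(np.uint8))
    for i in range(1,k):
        if s[i,4]>60: p=c[l==i]; print(n,s[i],np.nanmedian(p,0).round(),np.nanpercentile(p[:,2],[5,95]).round())
    pts={'top':[(152,190),(185,200),(218,205),(300,200),(320,210),(330,215),(310,225)],'scene':[(200,235),(290,190),(320,200),(345,190),(280,190)]}[n]
    for u,v in pts: print(n,u,v,c[v,u].round())
    # case-like: dark, height 90..115
t=cv2.imread('pics/top0.png'); cv2.imwrite('pics/t1.png',np.vstack([cv2.resize(t[150:260,140:400],None,fx=2.7,fy=2.7,interpolation=3),np.zeros((5,702,3),np.uint8),cv2.resize(cv2.imread('pics/scene0.png')[160:260,150:410],None,fx=2.7,fy=2.7,interpolation=3)]))
E
```

```text
top [293   0  19  29 220] [ 794. -141.  903.] [847. 933.]
top [214   4  15  17 164] [668.  75. 932.] [916. 938.]
top [319 162  15  14 154] [ 827. -335.   11.] [-2. 49.]
top [331 164  39  44 632] [ 736. -427.    9.] [-4. 56.]
top [154 167  15  28 160] [507. 329. 119.] [ 91. 136.]
top [351 167  22  20 320] [ 832. -497.   10.] [-4. 47.]
top [200 174  13  19 109] [543. 139. 123.] [ 95. 137.]
top [315 181  15  17 115] [ 707. -334.    8.] [-3. 59.]
top 152 190 [480. 385.   2.]
top 185 200 [476. 224.   9.]
top 218 205 [169. -80. 759.]
top 300 200 [ 585. -265.  100.]
top 320 210 [ 566. -356.   98.]
top 330 215 [ 555. -401.  102.]
top 310 225 [ 486. -334.  100.]
scene [276   3  24  32 573] [ 975. -399.  610.] [551. 656.]
scene [205  22   8  27  78] [953. -33. 594.] [551. 636.]
scene [ 99  36  25  23 401] [974. 347. 600.] [568. 633.]
scene [478 114  22  54 190] [  840. -1955.  -271.] [-525. -194.]
scene [282 138  29  31 378] [ 818. -337.   40.] [ 6. 61.]
scene [213 191  26  30 345] [510. 129. 112.] [ 84. 132.]
scene [168 209  26  33 346] [492. 318. 113.] [ 85. 132.]
scene [ 30 239  24  12  81] [710. 781.  23.] [14. 32.]
scene 200 235 [500. 240.  10.]
scene 290 190 [ 477. -144.  106.]
scene 320 200 [ 81.  15. 408.]
scene 345 190 [ 400. -360.   81.]
scene 280 190 [ 495. -108.  107.]
```

View pics/t1.png

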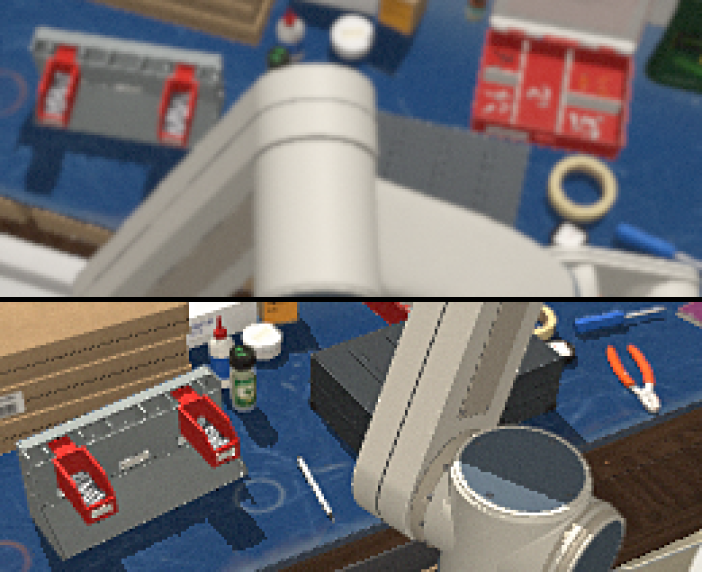

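The crop shows two bins in the rail's outer bays and the case partly behind the arm. I'll raise the arm and swing it left to uncover the case.

Emit:
jog_arm --commands '[[1,[0,0,-0.45],[0,0,0]],[1,[0,0,-0.45],[0,0,0]],[1,[0,0,-0.45],[0,0,0]],[1,[0,0,-0.45],[0,0,0]],[1,[0,0,-0.45],[0,0,0]],[1,[0.28,-0.33,0],[0,0,0]],[1,[0.28,-0.33,0],[0,0,0]],[1,[0.28,-0.33,0],[0,0,0]],[1,[0.28,-0.33,0],[0,0,0]],[1,[0.28,-0.33,0],[0,0,0]]]'

```text
t: 1.1
ee_pos: [289.3, -382.3, 447.3]
orientation: [-3.093, -0.546, 0.0]
ft_force: [1.3, 0.1, 0.2]
width: 87.9
grasp_force: 0.0
```

Emit:
jog_arm --commands '[[1,[0.28,-0.33,0],[0,0,0]],[1,[0.28,-0.33,0],[0,0,0]],[1,[0.28,-0.33,0],[0,0,0]],[1,[0.28,-0.33,0],[0,0,0]],[1,[0.28,-0.33,0],[0,0,0]],[1,[0.28,-0.33,0],[0,0,0]],[1,[0.28,-0.33,0],[0,0,0]],[1,[0.28,-0.33,0],[0,0,0]],[1,[0.28,-0.33,0],[0,0,0]],[1,[0.28,-0.33,0],[0,0,0]]]'

```text
t: 2.1
ee_pos: [439.2, 23.7, 447.6]
orientation: [3.094, 0.547, -0.0]
ft_force: [0.3, 0.0, -0.2]
width: 87.9
grasp_force: 0.0
```

```bash
python3 - <<'E'
from h import *
d=shot('top','top1.png'); c=cloud(d); np.save('top1.npy',c)
o=get_obs(); print(o['t'],o['qpos'],o['ee_pos'],o['orientation'])
t=d['image']; cv2.imwrite('pics/t2.png',cv2.resize(t[140:290,130:400],None,fx=2.9,fy=2.9,interpolation=3))
m=(c[...,2]>90)&(c[...,2]<118)&(c[...,0]>350)&(c[...,0]<680)&(c[...,1]>-560)&(c[...,1]<-60)
hsv=cv2.cvtColor(t,cv2.COLOR_BGR2HSV)
k,l,s,_=cv2.connectedComponentsWithStats(m.astype(np.uint8))
i=1+s[1:,4].argmax(); p=c[l==i]; print(s[i], np.median(p,0))
r=cv2.minAreaRect(p[:,:2].astype(np.float32)); print(r, cv2.boxPoints(r))
E
```

```text
2.15 [ 0.03480303 -0.0629535   1.71679968  0.00339434  1.48734252  1.25247288] [440.78139795  28.30194548 447.28486105] [-3.08958789e+00 -5.50797989e-01 -1.37742551e-03]
[ 248  186   88   64 3380] [ 503.46818484 -255.2598451   104.84907262]
((501.1823425292969, -252.21121215820312), (212.6163787841797, 329.88275146484375), 2.9162094593048096) [[ 386.62033  -92.89191]
 [ 403.4033  -422.34747]
 [ 615.7444  -411.53052]
 [ 598.9614   -82.07495]]
```

View pics/t2.png

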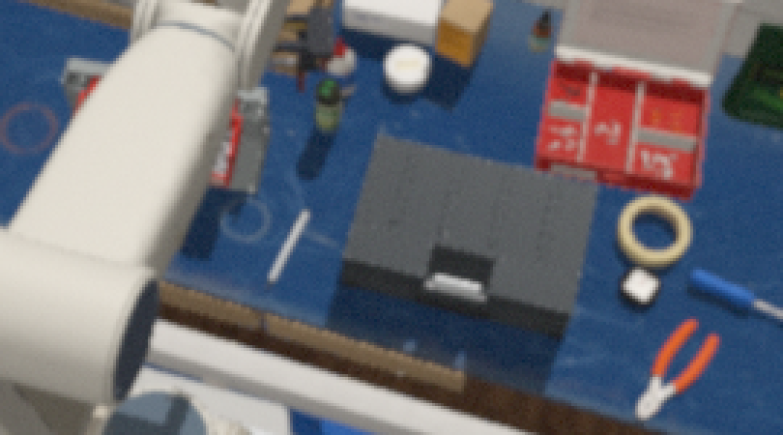

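The view is clear: the case is at about (248..336, 186..250) and the silver paddle near pixel (287,238). I'll refine the case edges and the paddle.

```bash
python3 - <<'E'
from h import *
c=np.load('top1.npy'); t=cv2.imread('pics/top1.png')
class D(dict):pass
d=get_image('top')
sub=t[225:252,270:305].astype(int); m=(sub.min(2)>130)
k,l,s,ce=cv2.connectedComponentsWithStats(m.astype(np.uint8)); i=1+s[1:,4].argmax(); print(s[i],ce[i])
uv=np.argwhere(l==i)[:,::-1]+[270,225]
P=onplane(d,uv,104); print('paddle',P.mean(0),np.median(c[uv[:,1],uv[:,0]],0))
a=np.deg2rad(2.9); ex=np.array([np.cos(a),np.sin(a)]); ey=np.array([-np.sin(a),np.cos(a)])
q=P[:,:2]; print('paddle along', np.percentile(q@ex,[2,50,98]), np.percentile(q@ey,[2,50,98]))
M=(c[...,2]>97)&(c[...,2]<112)&(c[...,0]>350)&(c[...,0]<680)&(c[...,1]>-560)&(c[...,1]<-60)
p=c[M][:,:2]; u=p@ex; v=p@ey
print('u',np.percentile(u,[.2,1,3,97,99,99.8]),'v',np.percentile(v,[.2,1,3,97,99,99.8]))
# yaw fit by left/right/rear edges
for lo in range(400,600,40):
    w=v[(u>lo)&(u<lo+40)]; print(lo,w.min(),w.max())
for lo in range(-420,-130,40):
    w=u[(v>lo)&(v<lo+40)]; print(lo,w.min(),w.max())
E
```

```text
[ 8 10 18  7 78] [16.84615385 12.75641026]
paddle [ 401.60574612 -258.06475922  104.        ] [nan nan nan]
paddle along [378.24017266 388.15607229 398.22517788] [-309.62391531 -278.42817379 -244.69853117]
u [384.95569247 387.2656585  390.84862849 585.22416085 589.71281985
 592.01473613] v [-441.57879211 -439.25233467 -432.79932856 -122.26858252 -115.82921802
 -112.89434426]
400 -442.2052746157255 -112.41552560007207
440 -441.71568980694644 -112.63098265697437
480 -441.7713417387587 -112.30028659344407
520 -441.9885849840489 -112.38379171483231
560 -441.7976008739306 -112.91216173829535
-420 384.0628545193715 590.619266386035
-380 386.97953108623125 592.7903590692815
-340 385.54435189394985 592.668676165703
-300 389.1783715916498 593.5985634785573
-260 381.45653969952764 592.0134582077992
-220 383.19080636279216 591.0691352269821
-180 384.399124401445 591.9295599512161
-140 385.14102055061875 592.02186561857
```

```bash
cat >> h.py <<'E'
A=np.deg2rad(2.9); CX=np.array([np.cos(A),np.sin(A),0]); CY=np.array([-np.sin(A),np.cos(A),0]); Z=np.array([0,0,1.])
CO=489*CX-277.5*CY     # case origin
def case(x,y,z): return CO+x*CX+y*CY+z*Z
def tool(yaw,pitch,ax):
    """tool pointing down with tool x at yaw (deg), then turned pitch (deg) about horizontal world axis ax"""
    y=np.deg2rad(yaw); x=np.array([np.cos(y),np.sin(y),0])
    return R.from_rotvec(np.deg2rad(pitch)*np.asarray(ax)).as_matrix()@np.c_[x,np.cross(-Z,x),-Z]
def plan(wps,start=None):
    """wps: (pos,Rot,grip,rows); prints rows, 10 a call"""
    import json
    if start is None: o=get_obs(); start=(o['ee_pos'],rot(o['orientation']))
    p,M=np.array(start[0],float),start[1].copy(); rows=[]
    for q,N,g,n in wps:
        p0,M0=p.copy(),M.copy(); rv=R.from_matrix(M0.T@N).as_rotvec()
        for i in range(1,n+1):
            pt=p0+(np.asarray(q)-p0)*i/n; Mt=M0@R.from_rotvec(rv*i/n).as_matrix()
            s=(M.T@(pt-p)/100).round(2); r=(np.rad2deg(R.from_matrix(M.T@Mt).as_rotvec())/45).round(2)
            if np.linalg.norm(s)>.5 or np.linalg.norm(r)>.191: print('TOO FAST',s,r)
            rows.append([g,(s+0.).tolist(),(r+0.).tolist()])
            p=p+M@s*100; M=M@R.from_rotvec(np.deg2rad(r*45)).as_matrix()
    for i in range(0,len(rows),10): print(json.dumps(rows[i:i+10]))
    return p,M
E
python3 - <<'E'
from h import *
T=tool(92.9,0,CY)
plan([(case(-98,0,160),T,0,10),(case(-98,0,160),T,0,2)])
E
```

```text
[[0, [-0.13, 0.25, 0.29], [0.0, 0.0, -0.16]], [0, [-0.16, 0.24, 0.28], [0.0, 0.0, -0.16]], [0, [-0.19, 0.21, 0.29], [0.0, 0.0, -0.16]], [0, [-0.22, 0.19, 0.29], [0.0, 0.0, -0.16]], [0, [-0.24, 0.16, 0.28], [0.0, 0.0, -0.17]], [0, [-0.25, 0.12, 0.29], [0.0, 0.0, -0.16]], [0, [-0.27, 0.09, 0.29], [0.0, 0.0, -0.16]], [0, [-0.28, 0.06, 0.28], [0.0, 0.0, -0.16]], [0, [-0.29, 0.02, 0.29], [0.0, 0.0, -0.16]], [0, [-0.28, -0.01, 0.29], [0.0, 0.0, -0.16]]]
[[0, [0.0, 0.0, 0.0], [0.0, 0.0, 0.0]], [0, [0.0, 0.0, 0.0], [0.0, 0.0, 0.0]]]
```

Emit:
jog_arm --commands '[[0,[-0.13,0.25,0.29],[0.0,0.0,-0.16]],[0,[-0.16,0.24,0.28],[0.0,0.0,-0.16]],[0,[-0.19,0.21,0.29],[0.0,0.0,-0.16]],[0,[-0.22,0.19,0.29],[0.0,0.0,-0.16]],[0,[-0.24,0.16,0.28],[0.0,0.0,-0.17]],[0,[-0.25,0.12,0.29],[0.0,0.0,-0.16]],[0,[-0.27,0.09,0.29],[0.0,0.0,-0.16]],[0,[-0.28,0.06,0.28],[0.0,0.0,-0.16]],[0,[-0.29,0.02,0.29],[0.0,0.0,-0.16]],[0,[-0.28,-0.01,0.29],[0.0,0.0,-0.16]]]'

```text
t: 3.2
ee_pos: [401.3, -262.6, 159.6]
orientation: [-2.167, -2.274, 0.0]
ft_force: [0.6, -0.5, 0.4]
width: 44.0
grasp_force: 0.0
```

Emit:
jog_arm --commands '[[0,[0.0,0.0,0.0],[0.0,0.0,0.0]],[0,[0.0,0.0,0.0],[0.0,0.0,0.0]]]'

```text
t: 3.4
ee_pos: [401.4, -261.2, 160.2]
orientation: [-2.176, -2.263, 0.0]
ft_force: [0.2, -0.7, -0.2]
width: 44.0
grasp_force: 0.0
```

```bash
python3 - <<'E'
from h import *
o=get_obs(); print(o['qpos'],o['ee_pos'])
d=shot('scene','s1.png'); np.save('s1.npy',cloud(d)); e=shot('top','t3f.png')
cv2.imwrite('pics/t3.png',np.hstack([cv2.resize(d['image'][140:280,150:400],None,fx=1.6,fy=2.4*1.6/2.4),cv2.resize(e['image'][160:290,230:380],None,fx=2.5,fy=2.5)[:224]]))
T=tool(92.9,0,CY)
plan([(case(-98,0,78),T,0,4),(case(-98,0,78),T,-1,5)])
# clear view of rail now?
E
```

```text
[-6.01792471e-01  3.03610429e-01  1.99338938e+00  1.39603830e-04
  8.46893833e-01 -6.41175968e-01] [ 401.38576592 -261.18489857  160.16473522]
[[0, [0.01, 0.01, 0.21], [0.0, 0.0, 0.0]], [0, [0.01, 0.0, 0.21], [0.0, 0.0, -0.01]], [0, [0.01, 0.01, 0.21], [0.0, 0.0, 0.0]], [0, [0.0, 0.0, 0.21], [0.0, 0.0, 0.0]], [-1, [0.0, 0.0, 0.0], [0.0, 0.0, 0.0]], [-1, [0.0, 0.0, 0.0], [0.0, 0.0, 0.0]], [-1, [0.0, 0.0, 0.0], [0.0, 0.0, 0.0]], [-1, [0.0, 0.0, 0.0], [0.0, 0.0, 0.0]], [-1, [0.0, 0.0, 0.0], [0.0, 0.0, 0.0]]]
```

View pics/t3.png

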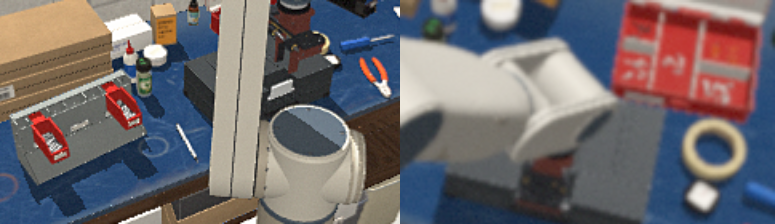

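Scene shows the paddle's silver plate at about (327,196) with the gripper above it. I'll cross-check the paddle position with this second view.

```bash
python3 - <<'E'
from h import *
im=cv2.imread('pics/s1.png'); d=get_image('scene'); c=np.load('s1.npy')
sub=im[180:210,310:345].astype(int); m=sub.min(2)>110
k,l,s,ce=cv2.connectedComponentsWithStats(m.astype(np.uint8)); i=1+s[1:,4].argmax(); print(s[i],ce[i])
uv=np.argwhere(l==i)[:,::-1]+[310,180]
for z in(104,92):
    q=onplane(d,uv,z)-CO; print(z,np.percentile(q@CX,[2,50,98]).round(),np.percentile(q@CY,[2,50,98]).round())
q=c[uv[:,1],uv[:,0]]; q=q[~np.isnan(q[:,0])]; q=q-CO; print(np.percentile(q@CX,[10,50,90]).round(),np.percentile(q@CY,[10,50,90]).round(),np.percentile(q[:,2],[10,50,90]).round())
# case top extents in scene
p=c-CO; M=(c[...,2]>97)&(c[...,2]<110)&(abs(p@CX)<130)&(abs(p@CY)<190); 
print(np.percentile((p@CX)[M],[1,99]),np.percentile((p@CY)[M],[1,99]))
# red bins
hsv=cv2.cvtColor(im,cv2.COLOR_BGR2HSV); red=((hsv[...,0]<8)|(hsv[...,0]>172))&(hsv[...,1]>150)&(hsv[...,2]>60)
E
```

```text
[  0   0   5  30 121] [ 1.59504132 12.89256198]
104 [-152.  -72.   -8.] [ -9.  43. 103.]
92 [-141.  -61.    4.] [-19.  33.  94.]
[-459. -449. -441.] [350. 356. 362.] [458. 492. 516.]
[-109.28891844   95.42977434] [-166.86029234  159.69647788]
```

```bash
python3 - <<'E'
from h import *
im=cv2.imread('pics/s1.png'); d=get_image('scene'); c=np.load('s1.npy')
sub=im[185:208,316:345].astype(int); m=sub.min(2)>110
k,l,s,ce=cv2.connectedComponentsWithStats(m.astype(np.uint8))
for i in range(1,k):
    if s[i,4]<15: continue
    uv=np.argwhere(l==i)[:,::-1]+[316,185]; print(s[i],ce[i])
    for z in(104,92):
        q=onplane(d,uv,z)-CO; print(z,np.percentile(q@CX,[2,50,98]).round(),np.percentile(q@CY,[2,50,98]).round())
    q=c[uv[:,1],uv[:,0]]; q=q[~np.isnan(q[:,0])]-CO
    if len(q): print(len(q),np.percentile(q@CX,[10,50,90]).round(),np.percentile(q@CY,[10,50,90]).round(),np.percentile(q[:,2],[10,50,90]).round())
p=c-CO; M=(c[...,2]>97)&(c[...,2]<110)&(abs(p@CX)<130)&(abs(p@CY)<190)
for lo in range(-160,160,40):
    w=(p@CX)[M&((p@CY)>lo)&((p@CY)<lo+40)]; print(lo,np.percentile(w,[1,99]).round(),len(w))
E
```

```text
[  1   4  17  14 118] [ 9.23728814 10.41525424]
104 [-135. -116.  -95.] [-33.   7.  52.]
92 [-124. -105.  -84.] [-44.  -3.  42.]
118 [-108. -104.  -99.] [-33.  -6.  23.] [ 71.  89. 106.]
[12 20 17  3 26] [20.03846154 21.07692308]
104 [-202. -187. -178.] [-13.  10.  40.]
92 [-192. -177. -167.] [-23.  -0.  30.]
26 [-442. -431. -108.] [-78. 243. 265.] [ 12. 389. 391.]
-160 [-109.   51.] 95
-120 [-110.   86.] 143
-80 [-109.   47.] 136
-40 [-108.    3.] 91
0 [-112.  -40.] 26
40 [-110.  100.] 30
80 [ 13. 100.] 84
120 [-38.  95.] 185
```

Emit:
jog_arm --commands '[[0,[0.0,0.0,0.2],[0,0,0]],[0,[0.0,0.0,0.2],[0,0,0]],[0,[0,0,0.2],[0,0,0]],[0,[0,0,0.2],[0,0,0]],[0,[0,0,0],[0,0,0]]]'

```text
t: 4.1
ee_pos: [401.7, -259.7, 79.8]
orientation: [-2.17, -2.268, 0.001]
ft_force: [-0.1, -0.2, -0.6]
width: 43.9
grasp_force: 0.0
```

Emit:
jog_arm --commands '[[-1,[0,0,0],[0,0,0]],[-1,[0,0,0],[0,0,0]],[-1,[0,0,0],[0,0,0]],[-1,[0,0,0],[0,0,0]]]'

```text
t: 4.5
ee_pos: [402.9, -261.2, 81.5]
orientation: [2.172, 2.268, 0.0]
ft_force: [0.3, -0.6, -0.5]
width: 15.5
grasp_force: 0.0
```

Emit:
jog_arm --commands '[[-1,[0,0,0],[0,0,0]],[-1,[0,0,0],[0,0,0]],[-1,[0,0,0],[0,0,0]]]'

```text
t: 4.8
ee_pos: [404.2, -261.3, 81.4]
orientation: [2.171, 2.266, 0.003]
ft_force: [6.0, 4.6, 0.9]
width: 7.7
grasp_force: 30.0
```

```bash
python3 - <<'E'
from h import *
o=get_obs(); p=o['ee_pos']-CO; print(o['ft_force'],o['width'],o['grasp_force'],p@CX,p@CY,p[2])
E
```

```text
[5.98607288 4.57474389 0.92519488] 7.730726267359651 29.979412257671356 -98.48715584011565 -3.8938851097619045 81.41851000519598
```

```bash
cat >> h.py <<'E'
def turn(p,M,c,deg):
    Q=R.from_rotvec(np.deg2rad(deg)*CY).as_matrix(); return c+Q@(np.asarray(p)-c),Q@M
HINGE=case(102,0,58)
E
python3 - <<'E'
from h import *
o=get_obs(); p,M=o['ee_pos'],rot(o['orientation'])
w=[]; piv=case(-98.5,0,69)
for i in range(6): p,M=turn(p,M,piv,-4.7); w.append((p,M,-1,1))
w.append((p,M,-1,1))
for i in range(13): p,M=turn(p,M,HINGE,3); w.append((p,M,-1,1))
plan(w)
E
```

```text
[[-1, [0.0, -0.01, 0.0], [-0.1, 0.0, 0.0]], [-1, [0.0, -0.01, 0.0], [-0.11, 0.0, 0.0]], [-1, [0.0, -0.01, 0.0], [-0.1, 0.0, 0.0]], [-1, [0.0, -0.01, 0.0], [-0.11, 0.0, 0.0]], [-1, [0.0, -0.01, 0.0], [-0.1, 0.0, 0.0]], [-1, [0.0, -0.01, 0.0], [-0.11, 0.0, 0.0]], [-1, [0.0, 0.0, 0.0], [0.0, 0.0, 0.0]], [-1, [0.0, 0.06, -0.09], [0.07, 0.0, 0.0]], [-1, [0.0, 0.07, -0.08], [0.07, 0.0, 0.0]], [-1, [0.0, 0.06, -0.09], [0.06, 0.0, 0.0]]]
[[-1, [0.0, 0.06, -0.09], [0.07, 0.0, 0.0]], [-1, [0.0, 0.07, -0.09], [0.07, 0.0, 0.0]], [-1, [0.0, 0.06, -0.09], [0.06, 0.0, 0.0]], [-1, [0.0, 0.07, -0.08], [0.07, 0.0, 0.0]], [-1, [0.0, 0.06, -0.09], [0.07, 0.0, 0.0]], [-1, [0.0, 0.06, -0.09], [0.06, 0.0, 0.0]], [-1, [0.0, 0.07, -0.09], [0.07, 0.0, 0.0]], [-1, [0.0, 0.06, -0.08], [0.07, 0.0, 0.0]], [-1, [0.0, 0.06, -0.09], [0.06, 0.0, 0.0]], [-1, [0.0, 0.07, -0.09], [0.07, 0.0, 0.0]]]
```

Emit:
jog_arm --commands '[[-1,[0.0,-0.01,0.0],[-0.1,0.0,0.0]],[-1,[0.0,-0.01,0.0],[-0.11,0.0,0.0]],[-1,[0.0,-0.01,0.0],[-0.1,0.0,0.0]],[-1,[0.0,-0.01,0.0],[-0.11,0.0,0.0]],[-1,[0.0,-0.01,0.0],[-0.1,0.0,0.0]],[-1,[0.0,-0.01,0.0],[-0.11,0.0,0.0]],[-1,[0.0,0.0,0.0],[0.0,0.0,0.0]],[-1,[0.0,0.06,-0.09],[0.07,0.0,0.0]],[-1,[0.0,0.07,-0.08],[0.07,0.0,0.0]]]'

```text
t: 5.7
ee_pos: [402.6, -260.5, 96.3]
orientation: [2.004, 2.101, 0.351]
ft_force: [-17.6, -15.2, -2.5]
width: 7.5
grasp_force: 30.2
```

```bash
python3 - <<'E'
from h import *
o=get_obs(); p=o['ee_pos']-CO; print(o['ft_force'],o['width'],o['grasp_force'],p@CX,p@CY,p[2],np.rad2deg(np.arcsin(rot(o['orientation'])[:,2]@CX)))
E
```

```text
[-17.61041463 -15.16465619  -2.5433347 ] 7.519865867129316 30.16809046268463 -100.06734232616564 -3.066468535759592 96.2532483690721 18.55588047534469
```

Emit:
jog_arm --commands '[[-1,[0.0,0.06,-0.09],[0.07,0.0,0.0]],[-1,[0.0,0.06,-0.09],[0.07,0.0,0.0]],[-1,[0.0,0.07,-0.09],[0.07,0.0,0.0]],[-1,[0.0,0.06,-0.09],[0.06,0.0,0.0]],[-1,[0.0,0.07,-0.08],[0.07,0.0,0.0]],[-1,[0.0,0.06,-0.09],[0.07,0.0,0.0]],[-1,[0.0,0.06,-0.09],[0.06,0.0,0.0]],[-1,[0.0,0.07,-0.09],[0.07,0.0,0.0]]]'

```text
t: 6.5
ee_pos: [437.7, -258.7, 173.3]
orientation: [-2.099, -2.217, 0.113]
ft_force: [-24.2, -17.9, 10.6]
width: 10.1
grasp_force: 31.2
```

Emit:
jog_arm --commands '[[-1,[0.0,0.06,-0.08],[0.07,0.0,0.0]],[-1,[0.0,0.06,-0.09],[0.06,0.0,0.0]],[-1,[0.0,0.07,-0.09],[0.07,0.0,0.0]],[-1,[0,0,0],[0,0,0]]]'

```text
t: 6.9
ee_pos: [462.5, -257.6, 197.3]
orientation: [-2.018, -2.132, 0.276]
ft_force: [-20.0, -12.9, 17.5]
width: 13.1
grasp_force: 32.1
```

```bash
python3 - <<'E'
from h import *
o=get_obs(); p=o['ee_pos']-CO; print(o['qpos'],o['ft_force'],o['width'],o['grasp_force'],p@CX,p@CY,p[2],np.rad2deg(np.arcsin(rot(o['orientation'])[:,2]@CX)))
d=shot('scene','s2.png'); e=shot('top','t4f.png')
cv2.imwrite('pics/t4.png',np.hstack([cv2.resize(d['image'][110:260,240:400],None,fx=2,fy=2),cv2.resize(e['image'][160:280,230:360],None,fx=2.5,fy=2.5)]))
E
```

```text
[-0.46030766  0.43326133  1.70948365 -0.12738412  1.24252092 -0.45946283] [-20.04113482 -12.85136068  17.47661518] 13.111344440422528 32.13781362399459 -40.151041234217985 -3.1571644737850604 197.34235722125433 -15.404937432447365
```

View pics/t4.png

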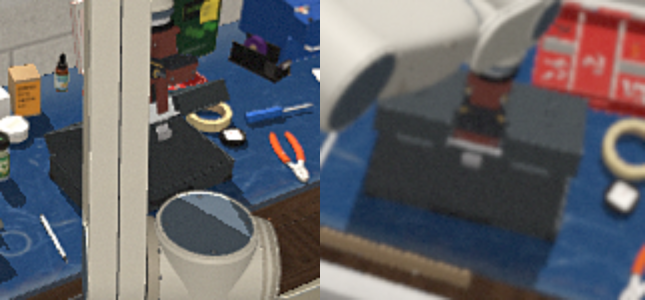

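Lid is up roughly 40° and holds. Next I release, go round in front, and push the rim from below with closed fingers.

```bash
python3 - <<'E'
from h import *
o=get_obs(); p,M=o['ee_pos'],rot(o['orientation']); t=M[:,2]
P1=p-75*t
b=50; N=tool(92.9,-40,CY); print('t',N[:,2]@CX,N[2,2])
phi=np.deg2rad(38.5); C=case(102,85,58)+203*(-np.cos(phi)*CX+np.sin(phi)*Z)
perp=np.cross(N[:,2],CY); perp*=np.sign(-perp[2]); print('perp',perp)
T1=C+30*N[:,2]+perp*(13.5+15)
T0=T1-90*N[:,2]
print('T1',(T1-CO)@CX,T1)
e=plan([(p,M,0,4),(P1,M,0,3),(case(-130,60,320),N,-1,9),(T0,N,-1,4),(T1,N,-1,4),(T1,N,-1,1)])
E
```

```text
t 0.6427876096865395 -0.7660444431189781
perp [-0.76506341 -0.03875644 -0.64278761]
T1 -59.4180941793348 [ 438.7709058  -170.51966464  143.06969107]
[[0, [0.0, 0.0, 0.0], [0.0, 0.0, 0.0]], [0, [0.0, 0.0, 0.0], [0.0, 0.0, 0.0]], [0, [0.0, 0.0, 0.0], [0.0, 0.0, 0.0]], [0, [0.0, 0.0, 0.0], [0.0, 0.0, 0.0]], [0, [0.0, 0.0, -0.25], [0.0, 0.0, 0.0]], [0, [0.0, 0.0, -0.25], [0.0, 0.0, 0.0]], [0, [0.0, 0.0, -0.25], [0.0, 0.0, 0.0]], [-1, [0.07, -0.13, -0.02], [-0.14, 0.0, 0.0]], [-1, [0.07, -0.13, -0.04], [-0.13, 0.0, 0.0]], [-1, [0.08, -0.12, -0.05], [-0.14, -0.01, 0.0]]]
[[-1, [0.07, -0.12, -0.06], [-0.14, 0.0, 0.0]], [-1, [0.07, -0.11, -0.07], [-0.13, 0.0, 0.0]], [-1, [0.07, -0.1, -0.09], [-0.14, 0.0, 0.0]], [-1, [0.07, -0.09, -0.1], [-0.14, 0.0, 0.0]], [-1, [0.07, -0.09, -0.1], [-0.13, 0.0, 0.0]], [-1, [0.08, -0.06, -0.12], [-0.14, -0.01, 0.0]], [-1, [0.06, -0.15, 0.23], [0.0, 0.0, 0.0]], [-1, [0.06, -0.15, 0.23], [0.0, 0.0, 0.0]], [-1, [0.07, -0.15, 0.22], [0.0, 0.0, 0.0]], [-1, [0.06, -0.15, 0.23], [0.0, 0.0, 0.0]]]
[[-1, [0.0, 0.0, 0.23], [0.0, 0.0, 0.0]], [-1, [0.0, 0.0, 0.22], [0.0, 0.0, 0.0]], [-1, [0.0, 0.0, 0.23], [0.0, 0.0, 0.0]], [-1, [0.0, 0.0, 0.22], [0.0, 0.0, 0.0]], [-1, [0.0, 0.0, 0.0], [0.0, 0.0, 0.0]]]
```

Emit:
jog_arm --commands '[[0,[0.0,0.0,0.0],[0.0,0.0,0.0]],[0,[0.0,0.0,0.0],[0.0,0.0,0.0]],[0,[0.0,0.0,0.0],[0.0,0.0,0.0]],[0,[0.0,0.0,0.0],[0.0,0.0,0.0]],[0,[0.0,0.0,-0.25],[0.0,0.0,0.0]],[0,[0.0,0.0,-0.25],[0.0,0.0,0.0]],[0,[0.0,0.0,-0.25],[0.0,0.0,0.0]],[-1,[0.07,-0.13,-0.02],[-0.14,0.0,0.0]],[-1,[0.07,-0.13,-0.04],[-0.13,0.0,0.0]],[-1,[0.08,-0.12,-0.05],[-0.14,-0.01,0.0]]]'

```text
t: 8.0
ee_pos: [448.7, -234.8, 285.4]
orientation: [2.132, 2.246, 0.088]
ft_force: [-0.7, -0.8, 0.3]
width: 23.6
grasp_force: 0.0
```

Emit:
jog_arm --commands '[[-1,[0.07,-0.12,-0.06],[-0.14,0.0,0.0]],[-1,[0.07,-0.11,-0.07],[-0.13,0.0,0.0]],[-1,[0.07,-0.1,-0.09],[-0.14,0.0,0.0]],[-1,[0.07,-0.09,-0.1],[-0.14,0.0,0.0]],[-1,[0.07,-0.09,-0.1],[-0.13,0.0,0.0]],[-1,[0.08,-0.06,-0.12],[-0.14,-0.01,0.0]],[-1,[0.06,-0.15,0.23],[0.0,0.0,0.0]],[-1,[0.06,-0.15,0.23],[0.0,0.0,0.0]],[-1,[0.07,-0.15,0.22],[0.0,0.0,0.0]],[-1,[0.06,-0.15,0.23],[0.0,0.0,0.0]]]'

```text
t: 9.0
ee_pos: [385.8, -170.3, 209.6]
orientation: [1.772, 1.855, 0.689]
ft_force: [0.6, -0.4, -0.2]
width: 0.1
grasp_force: 0.0
```

```bash
python3 - <<'E'
from h import *
o=get_obs(); p=o['ee_pos']-CO; print(o['qpos'],o['ft_force'],p@CX,p@CY,p[2],np.rad2deg(np.arcsin(rot(o['orientation'])[:,2]@CX)))
d=shot('scene','s3.png'); c=cloud(d)
e=shot('top','t5f.png'); c2=cloud(e)
q=c2-CO; x,y,z=q@CX,q@CY,q[...,2]
M=(abs(y+60)<60)&(x>-110)&(x<150)&(z>60)&(z<330)
for lo in range(-100,150,20):
    w=z[M&(x>lo)&(x<lo+20)]
    if len(w): print(lo,np.percentile(w,[10,50,90]).round(),len(w))
cv2.imwrite('pics/t5.png',np.hstack([cv2.resize(d['image'][110:260,240:400],None,fx=2,fy=2),cv2.resize(e['image'][160:280,230:360],None,fx=2.5,fy=2.5)]))
E
```

```text
[-0.82014114  0.03796346  2.44466831  1.31483873  0.5401007  -2.00265772] [ 0.6122863  -0.41075978 -0.17923748] -112.28955013597503 87.85945764406277 209.61685372259058 40.72893506006465
-100 [61. 62. 67.] 12
-80 [ 62. 186. 197.] 66
-60 [178. 194. 208.] 220
-40 [167. 212. 219.] 144
-20 [156. 196. 205.] 94
0 [175. 183. 189.] 111
20 [166. 172. 178.] 88
40 [151. 157. 163.] 79
60 [134. 143. 148.] 75
80 [120. 126. 133.] 79
100 [104. 111. 121.] 68
120 [ 93. 100. 104.] 35
```

View pics/t5.png

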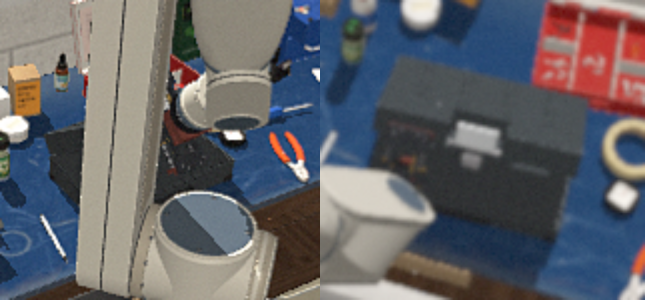

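Lid is at about 36° (top face slope), and the fingers are just in front of the left lip. I go under the rim.

Emit:
jog_arm --commands '[[-1,[0.0,-0.02,0.22],[0.0,0.0,0.0]],[-1,[0.0,-0.02,0.22],[0.0,0.0,0.0]],[-1,[0.0,-0.02,0.22],[0.0,0.0,0.0]],[-1,[0.0,-0.02,0.22],[0.0,0.0,0.0]],[-1,[0.0,0.0,0.0],[0.0,0.0,0.0]]]'

```text
t: 9.6
ee_pos: [438.7, -167.8, 138.0]
orientation: [1.772, 1.857, 0.694]
ft_force: [-0.0, 0.4, -0.6]
width: 0.5
grasp_force: 0.0
```

```bash
python3 - <<'E'
from h import *
o=get_obs(); p,M=o['ee_pos'],rot(o['orientation']); q=p-CO; print(o['qpos'],o['ft_force'],q@CX,q@CY,q[2],np.rad2deg(np.arcsin(M[:,2]@CX)))
w=[]; 
for i in range(20): p,M=turn(p,M,HINGE,2.5); w.append((p,M,-1,1))
plan(w)
E
```

```text
[-0.68573509  0.31357573  2.41726031  1.87975249  0.47939731 -2.51364278] [-0.03899128  0.41780657 -0.56308467] -59.341177194061565 87.74477140546902 137.984659480856 40.758479139956776
[[-1, [0.0, 0.07, -0.03], [0.06, 0.0, 0.0]], [-1, [0.0, 0.08, -0.03], [0.05, 0.0, 0.0]], [-1, [0.0, 0.07, -0.03], [0.06, 0.0, 0.0]], [-1, [0.0, 0.07, -0.03], [0.05, 0.0, 0.0]], [-1, [0.0, 0.08, -0.03], [0.06, 0.0, 0.0]], [-1, [0.0, 0.07, -0.02], [0.05, 0.0, 0.0]], [-1, [0.0, 0.07, -0.03], [0.06, 0.0, 0.0]], [-1, [0.0, 0.07, -0.03], [0.05, 0.0, 0.0]], [-1, [0.0, 0.08, -0.03], [0.06, 0.0, 0.0]], [-1, [0.0, 0.07, -0.03], [0.06, 0.0, 0.0]]]
[[-1, [0.0, 0.07, -0.03], [0.05, 0.0, 0.0]], [-1, [0.0, 0.08, -0.03], [0.06, 0.0, 0.0]], [-1, [0.0, 0.07, -0.03], [0.05, 0.0, 0.0]], [-1, [0.0, 0.07, -0.03], [0.06, 0.0, 0.0]], [-1, [0.01, 0.08, -0.02], [0.05, 0.0, 0.0]], [-1, [0.0, 0.07, -0.03], [0.06, 0.0, 0.0]], [-1, [0.0, 0.07, -0.03], [0.05, 0.0, 0.0]], [-1, [0.0, 0.08, -0.03], [0.06, 0.0, 0.0]], [-1, [0.0, 0.07, -0.03], [0.06, 0.0, 0.0]], [-1, [0.0, 0.07, -0.03], [0.05, 0.0, 0.0]]]
```

Emit:
jog_arm --commands '[[-1,[0.0,-0.01,0.0],[0.0,0.0,0.15]],[-1,[0.0,-0.01,0.0],[0.0,0.0,0.15]],[-1,[0.0,0.0,0.0],[0.0,0.0,0.15]],[-1,[0.0,0.0,0.0],[0.0,0.0,0.15]]]'

```text
t: 10.0
ee_pos: [436.1, -168.1, 138.9]
orientation: [2.236, 1.435, 0.858]
ft_force: [0.1, 0.1, -1.2]
width: 0.5
grasp_force: 0.0
```

```bash
python3 - <<'E'
from h import *
o=get_obs(); p,M=o['ee_pos'],rot(o['orientation']); q=p-CO; print(o['qpos'],o['ft_force'],q@CX,q@CY,q[2],np.rad2deg(np.arcsin(M[:,2]@CX)))
w=[]; 
for i in range(20): p,M=turn(p,M,HINGE,2.5); w.append((p,M,-1,1))
plan(w)
E
```

```text
[-0.69142684  0.30972921  2.42247085  1.88219395  0.48235558 -2.045406  ] [ 0.12454154  0.09997125 -1.21899995] -61.94289197204956 87.59552342570275 138.89825393566954 40.87633540002927
[[-1, [0.03, 0.07, -0.03], [0.05, -0.03, 0.0]], [-1, [0.04, 0.06, -0.03], [0.05, -0.02, 0.0]], [-1, [0.03, 0.07, -0.03], [0.05, -0.03, 0.0]], [-1, [0.04, 0.06, -0.03], [0.05, -0.02, 0.0]], [-1, [0.03, 0.07, -0.03], [0.05, -0.03, 0.0]], [-1, [0.04, 0.06, -0.03], [0.05, -0.02, 0.0]], [-1, [0.03, 0.07, -0.03], [0.04, -0.03, 0.0]], [-1, [0.03, 0.07, -0.03], [0.05, -0.03, 0.0]], [-1, [0.04, 0.06, -0.02], [0.05, -0.02, 0.0]], [-1, [0.03, 0.07, -0.03], [0.05, -0.03, 0.0]]]
[[-1, [0.04, 0.06, -0.03], [0.05, -0.02, 0.0]], [-1, [0.03, 0.07, -0.03], [0.05, -0.03, 0.0]], [-1, [0.03, 0.07, -0.03], [0.05, -0.02, 0.0]], [-1, [0.04, 0.06, -0.03], [0.05, -0.03, 0.0]], [-1, [0.03, 0.07, -0.03], [0.05, -0.02, 0.0]], [-1, [0.04, 0.06, -0.03], [0.05, -0.03, 0.0]], [-1, [0.03, 0.07, -0.03], [0.05, -0.03, 0.0]], [-1, [0.04, 0.06, -0.03], [0.05, -0.02, 0.0]], [-1, [0.03, 0.07, -0.03], [0.05, -0.03, 0.0]], [-1, [0.03, 0.07, -0.03], [0.05, -0.02, 0.0]]]
```

Emit:
jog_arm --commands '[[-1,[0.03,0.07,-0.03],[0.05,-0.03,0.0]],[-1,[0.04,0.06,-0.03],[0.05,-0.02,0.0]],[-1,[0.03,0.07,-0.03],[0.05,-0.03,0.0]],[-1,[0.04,0.06,-0.03],[0.05,-0.02,0.0]],[-1,[0.03,0.07,-0.03],[0.05,-0.03,0.0]],[-1,[0.04,0.06,-0.03],[0.05,-0.02,0.0]],[-1,[0.03,0.07,-0.03],[0.04,-0.03,0.0]],[-1,[0.03,0.07,-0.03],[0.05,-0.03,0.0]],[-1,[0.04,0.06,-0.02],[0.05,-0.02,0.0]],[-1,[0.03,0.07,-0.03],[0.05,-0.03,0.0]]]'

```text
t: 11.0
ee_pos: [480.0, -165.1, 196.1]
orientation: [2.49, 1.604, 0.389]
ft_force: [-2.3, 2.3, -0.5]
width: 0.4
grasp_force: 1.3
```

```bash
python3 - <<'E'
from h import *
o=get_obs(); p,M=o['ee_pos'],rot(o['orientation']); q=p-CO; print(o['qpos'],o['ft_force'],q@CX,q@CY,q[2],np.rad2deg(np.arcsin(M[:,2]@CX)))
E
```

```text
[-0.43808811  0.18661613  2.09156252  0.24184592  0.60635407 -0.1931502 ] [-2.31913278  2.30010279 -0.50120975] -17.926659501712585 88.3609578462079 196.14130385923644 17.34169518780498
```

Emit:
jog_arm --commands '[[-1,[0.04,0.06,-0.03],[0.05,-0.02,0.0]],[-1,[0.03,0.07,-0.03],[0.05,-0.03,0.0]],[-1,[0.03,0.07,-0.03],[0.05,-0.02,0.0]],[-1,[0.04,0.06,-0.03],[0.05,-0.03,0.0]],[-1,[0.03,0.07,-0.03],[0.05,-0.02,0.0]],[-1,[0.04,0.06,-0.03],[0.05,-0.03,0.0]],[-1,[0.03,0.07,-0.03],[0.05,-0.03,0.0]]]'

```text
t: 11.7
ee_pos: [527.6, -163.4, 226.3]
orientation: [2.64, 1.698, -0.013]
ft_force: [-2.0, 0.9, 0.4]
width: 0.4
grasp_force: 0.9
```

```bash
cat >> h.py <<'E'
def lidslope():
    e=get_image('top'); q=cloud(e)-CO; x,y,z=q@CX,q@CY,q[...,2]
    M=(abs(y)<150)&(x>20)&(x<180)&(z>120)&(z<330)
    return e,x[M],y[M],z[M]
E
python3 - <<'E'
from h import *
o=get_obs(); p,M=o['ee_pos'],rot(o['orientation']); q=p-CO; print(o['qpos'],o['ft_force'],q@CX,q@CY,q[2],np.rad2deg(np.arcsin(M[:,2]@CX)))
e,x,y,z=lidslope(); print(len(x),np.percentile(x,[1,50,99]),np.percentile(z,[1,50,99]))
s=y<20
for lo in range(120,330,20):
    w=x[s&(z>lo)&(z<lo+20)]
    if len(w): print(lo,np.percentile(w,[5,50,95]).round(),len(w))
E
```

```text
[-0.31722535  0.31401981  1.78682171 -0.0095092   1.04367021  0.11516097] [-2.01577904  0.90835533  0.38783837] 29.641543161129686 87.65176747831534 226.31414332430387 -0.3243337103893222
727 [ 22.33738563  67.63501562 100.88809595] [207.25110311 260.21061351 327.08367341]
200 [ 65.  84. 107.] 25
220 [23. 43. 97.] 26
240 [32. 60. 87.] 221
260 [48. 76. 93.] 294
280 [42. 42. 42.] 1
```

Emit:
jog_arm --commands '[[-1,[0.04,0.06,-0.02],[0.05,-0.02,0.0]],[-1,[0.03,0.06,-0.02],[0.05,-0.03,0.0]],[-1,[0.0,0.0,0.0],[0.0,0.0,0.0]]]'

```text
t: 12.05
ee_pos: [533.6, -161.9, 228.5]
orientation: [-2.593, -1.671, 0.152]
ft_force: [-33.5, -5.1, 18.6]
width: 0.5
grasp_force: 18.5
```

Emit:
jog_arm --commands '[[-1,[0.03,0.05,0],[0,0,0.0]],[-1,[0.0,0.0,0.0],[0.0,0.0,0.0]]]'

```text
t: 12.25
ee_pos: [533.8, -161.8, 228.4]
orientation: [-2.589, -1.667, 0.163]
ft_force: [-54.9, -6.5, 30.8]
width: 0.6
grasp_force: 30.0
```

The lid is at its stop. I'll back off and work out the rail and bin poses from the first pictures.

Emit:
jog_arm --commands '[[-1,[-0.05,-0.09,0],[0,0,0]],[-1,[-0.2,-0.3,0],[0,0,0]],[-1,[-0.1,-0.2,-0.3],[0,0,0.0]],[-1,[0,0,-0.4],[0,0,0]],[-1,[0,0,-0.4],[0,0,0]]]'

```text
t: 12.75
ee_pos: [488.3, -168.1, 345.6]
orientation: [-2.606, -1.675, 0.126]
ft_force: [0.9, 0.2, -0.5]
width: 0.4
grasp_force: 0.0
```

```bash
python3 - <<'E'
from h import *
for n,f in(('top0','top0'),('scene0','scene0'),('s1','s1')):
    c=np.load(n+'.npy'); im=cv2.imread(f'pics/{f}.png'); hsv=cv2.cvtColor(im,cv2.COLOR_BGR2HSV)
    red=((hsv[...,0]<8)|(hsv[...,0]>172))&(hsv[...,1]>130)&(hsv[...,2]>50)
    x,y,z=c[...,0],c[...,1],c[...,2]
    reg=(x>400)&(x<680)&(y>40)&(y<440)
    hood=reg&~red&(z>130)&(z<150)
    p=c[hood]; r=cv2.minAreaRect(p[:,:2].astype(np.float32)); print(n,'hood',len(p),r)
    if len(p)>50:
        # line fit through hood
        l=cv2.fitLine(p[:,:2].astype(np.float32),cv2.DIST_HUBER,0,.01,.01).ravel(); print('  line yaw',np.rad2deg(np.arctan2(-l[0]*np.sign(l[1]),abs(l[1]))),l[2:])
    a=np.deg2rad(10.7); ex=np.array([np.cos(a),np.sin(a)]); ey=np.array([-ex[1],ex[0]])
    if len(p)>50: print('  hood u,v',np.percentile(p[:,:2]@ex,[3,50,97]).round(),np.percentile(p[:,:2]@ey,[2,98]).round())
    for lo,hi in((40,230),(230,440)):
        m=red&reg&(y>lo)&(y<hi); b=c[m]; u,v,zz=b[:,:2]@ex,b[:,:2]@ey,b[:,2]
        t=(zz>120)&(zz<140)
        if t.sum()>5:
            print('  bin',m.sum(),'u',np.percentile(u[t],[3,50,97]).round(),'v',np.percentile(v,[3,50,97]).round(),'vtop',np.percentile(v[t],[3,50,97]).round(),'z',np.percentile(zz,[3,97]).round())
            # centre line of bin
            for s in range(460,600,20):
                w=v[(u>s)&(u<s+20)]
                if len(w)>5: print('    ',s,np.percentile(w,[3,97]).round(),np.percentile(zz[(u>s)&(u<s+20)],[3,97]).round())
E
```

```text
top0 hood 371 ((525.7562255859375, 231.18431091308594), (115.93089294433594, 301.23126220703125), 7.929966926574707)
  line yaw 7.423149 [565.5087 240.3692]
  hood u,v [560. 600. 617.] [-20. 274.]
  bin 285 u [506. 561. 587.] v [-65.  14.  56.] vtop [11. 33. 56.] z [ 91. 938.]
     460 [15. 54.] [ 91. 105.]
     480 [14. 57.] [ 88. 129.]
     500 [12. 58.] [ 96. 138.]
     520 [11. 56.] [ 77. 136.]
     540 [10. 55.] [ 92. 135.]
     560 [17. 51.] [ 88. 137.]
     580 [18. 44.] [121. 135.]
  bin 189 u [509. 567. 595.] v [203. 226. 250.] vtop [202. 224. 250.] z [ 89. 138.]
     480 [206. 251.] [ 85. 121.]
     500 [204. 252.] [ 83. 137.]
     520 [203. 250.] [ 90. 134.]
     540 [203. 249.] [ 92. 135.]
     560 [202. 245.] [ 90. 137.]
     580 [211. 234.] [122. 141.]
scene0 hood 397 ((529.4379272460938, 223.90676879882812), (101.43539428710938, 302.6918640136719), 7.694174289703369)
  line yaw 7.2101026 [559.5036  238.38544]
  hood u,v [564. 595. 612.] [-26. 270.]
  bin 355 u [490. 551. 591.] v [ 2. 28. 53.] vtop [ 5. 25. 52.] z [ 83. 132.]
     460 [11. 54.] [ 80. 115.]
     480 [ 8.
[... 592 characters left out ...]
25781)
  line yaw 6.919054 [560.6916  231.29901]
  hood u,v [567. 594. 612.] [-26. 270.]
  bin 356 u [486. 552. 588.] v [ 3. 29. 53.] vtop [ 5. 26. 53.] z [ 83. 133.]
     460 [ 9. 55.] [ 81. 118.]
     480 [ 9. 54.] [ 82. 131.]
     500 [ 7. 53.] [ 80. 133.]
     520 [ 5. 51.] [ 85. 129.]
     540 [-15.  50.] [ 89. 133.]
     560 [ 2. 43.] [112. 135.]
     580 [ 2. 40.] [118. 135.]
  bin 357 u [501. 565. 599.] v [196. 218. 245.] vtop [197. 217. 244.] z [ 81. 133.]
     460 [203. 246.] [ 80. 111.]
     480 [200. 246.] [ 77. 125.]
     500 [199. 245.] [ 89. 131.]
     520 [199. 244.] [ 88. 133.]
     540 [196. 244.] [ 83. 132.]
     560 [191. 241.] [ 88. 133.]
     580 [149. 231.] [  4. 134.]
```

```bash
python3 - <<'E'
from h import *
a=np.deg2rad(7.4); ex=np.array([np.cos(a),np.sin(a)]); ey=np.array([-ex[1],ex[0]])
for n,f in(('top0','top0'),('scene0','scene0'),('s1','s1')):
    c=np.load(n+'.npy'); im=cv2.imread(f'pics/{f}.png'); hsv=cv2.cvtColor(im,cv2.COLOR_BGR2HSV)
    red=((hsv[...,0]<8)|(hsv[...,0]>172))&(hsv[...,1]>130)&(hsv[...,2]>50)
    x,y,z=c[...,0],c[...,1],c[...,2]; reg=(x>400)&(x<680)&(y>40)&(y<440)
    g=reg&~red&(z>110)&(z<150); p=c[g]; u=p[:,:2]@ex; v=p[:,:2]@ey
    print(n,'grey v',np.percentile(v,[1,99]).round(),'u-z profile')
    for s in range(530,630,6):
        w=p[(u>s)&(u<s+6),2]
        if len(w)>4: print('   ',s,np.percentile(w,[10,50,90]).round(),len(w))
    for lo,hi in((40,230),(230,440)):
        m=red&reg&(y>lo)&(y<hi)&(z<145)&(z>78); b=c[m]; u,v,zz=b[:,:2]@ex,b[:,:2]@ey,b[:,2]
        k=(u<575)
        print('  bin u',np.percentile(u,[1,2,98,99]).round(),'v',np.percentile(v[k],[4,96]).round())
        for s in range(450,600,10):
            w=zz[(u>s)&(u<s+10)]
            if len(w)>4: print('    ',s,np.percentile(w,[3,95]).round(),np.percentile(v[(u>s)&(u<s+10)],[4,96]).round(),len(w))
E
```

```text
top0 grey v [ 12. 310.] u-z profile
    554 [114. 130. 137.] 25
    560 [114. 122. 130.] 89
    566 [116. 130. 146.] 24
    572 [113. 125. 141.] 29
    578 [118. 136. 148.] 47
    584 [126. 140. 146.] 90
    590 [125. 140. 146.] 98
    596 [132. 142. 147.] 85
    602 [136. 139. 144.] 43
  bin u [468. 470. 582. 584.] v [42. 86.]
     470 [ 90. 104.] [43. 83.] 6
     480 [ 85. 121.] [42. 85.] 6
     490 [ 99. 127.] [43. 86.] 7
     500 [ 95. 126.] [42. 86.] 8
     510 [ 97. 138.] [42. 85.] 9
     520 [ 86. 137.] [42. 86.] 10
     530 [ 93. 130.] [42. 86.] 10
     540 [ 94. 128.] [44. 88.] 10
     550 [ 91. 134.] [43. 84.] 46
     560 [ 85. 136.] [49. 77.] 18
     570 [123. 137.] [51. 75.] 16
     580 [121. 127.] [62. 78.] 5
  bin u [467. 468. 581. 582.] v [234. 279.]
     460 [ 97. 118.] [234. 277.] 6
     470 [ 90. 111.] [235. 278.] 6
     480 [ 93. 127.] [234. 279.] 12
     490 [ 88. 136.] [234. 280.] 10
     500 [ 85. 138.] [233. 281.] 14
     510 [ 90. 132.] [233. 279.] 15
     520 [ 95. 132.] [234. 280.] 13
     530 [ 90. 133.] [235. 279.] 16
     540 [ 91. 136.] [232. 280.] 18
  
[... 2015 characters left out ...]
 131.] [35. 82.] 23
     540 [ 86. 132.] [37. 80.] 35
     550 [ 89. 131.] [15. 80.] 59
     560 [123. 136.] [47. 73.] 14
     570 [117. 134.] [36. 73.] 16
     580 [119. 132.] [39. 72.] 8
  bin u [461. 462. 585. 591.] v [229. 273.]
     460 [ 81. 111.] [231. 273.] 52
     470 [ 88. 124.] [231. 273.] 13
     480 [ 82. 125.] [229. 273.] 22
     490 [ 91. 131.] [229. 274.] 24
     500 [ 86. 133.] [229. 274.] 21
     510 [ 88. 130.] [228. 273.] 19
     520 [ 94. 131.] [230. 273.] 22
     530 [ 85. 131.] [230. 274.] 24
     540 [ 89. 131.] [229. 273.] 36
     550 [ 89. 131.] [230. 272.] 69
     560 [124. 133.] [230. 260.] 14
     570 [126. 134.] [239. 265.] 19
     580 [114. 132.] [230. 262.] 10
```

```bash
cat >> h.py <<'E'
B=np.deg2rad(7.4); RX=np.array([np.cos(B),np.sin(B),0]); RY=np.array([-np.sin(B),np.cos(B),0])
def rail(u,v,z): return u*RX+v*RY+z*Z
E
python3 - <<'E'
from h import *
N=tool(7.4,-12,RY); g=rail(513.5,62,112)+18.7*N[:,2]; up=g+80*Z; 
e=plan([(up,N,0.6,10),(up,N,0.6,1)])
E
```

```text
[[0.6, [0.28, -0.09, 0.17], [-0.02, 0.03, 0.13]], [0.6, [0.27, -0.13, 0.17], [-0.02, 0.04, 0.13]], [0.6, [0.25, -0.15, 0.18], [-0.02, 0.03, 0.12]], [0.6, [0.23, -0.19, 0.18], [-0.02, 0.04, 0.13]], [0.6, [0.21, -0.2, 0.18], [-0.02, 0.03, 0.13]], [0.6, [0.17, -0.23, 0.19], [-0.02, 0.04, 0.13]], [0.6, [0.15, -0.24, 0.19], [-0.02, 0.03, 0.13]], [0.6, [0.12, -0.27, 0.18], [-0.02, 0.04, 0.12]], [0.6, [0.08, -0.27, 0.19], [-0.02, 0.03, 0.13]], [0.6, [0.05, -0.29, 0.18], [-0.02, 0.04, 0.13]]]
[[0.6, [0.0, 0.0, 0.0], [0.0, 0.0, 0.0]]]
```

Emit:
jog_arm --commands '[[0.6,[0.28,-0.09,0.17],[-0.02,0.03,0.13]],[0.6,[0.27,-0.13,0.17],[-0.02,0.04,0.13]],[0.6,[0.25,-0.15,0.18],[-0.02,0.03,0.12]],[0.6,[0.23,-0.19,0.18],[-0.02,0.04,0.13]],[0.6,[0.21,-0.2,0.18],[-0.02,0.03,0.13]],[0.6,[0.17,-0.23,0.19],[-0.02,0.04,0.13]],[0.6,[0.15,-0.24,0.19],[-0.02,0.03,0.13]],[0.6,[0.12,-0.27,0.18],[-0.02,0.04,0.12]],[0.6,[0.08,-0.27,0.19],[-0.02,0.03,0.13]],[0.6,[0.05,-0.29,0.18],[-0.02,0.04,0.13]]]'

```text
t: 13.75
ee_pos: [505.7, 130.9, 173.9]
orientation: [-3.1, -0.197, -0.341]
ft_force: [0.3, -0.3, -0.2]
width: 69.8
grasp_force: 0.0
```

Emit:
jog_arm --commands '[[0.6,[0.0,0.0,0.0],[0.0,0.0,0.0]],[0.6,[0.0,0.0,0.0],[0.0,0.0,0.0]]]'

```text
t: 13.95
ee_pos: [505.0, 130.8, 173.5]
orientation: [-3.1, -0.212, -0.334]
ft_force: [-0.1, 0.1, 0.1]
width: 70.1
grasp_force: 0.0
```

```bash
python3 - <<'E'
from h import *
o=get_obs(); print(o['qpos'],o['ft_force'],o['ee_pos']@RX,o['ee_pos']@RY,o['ee_pos'][2])
d=shot('scene','s4.png'); e=shot('top','t6f.png')
np.save('t6.npy',cloud(e)); c=cloud(d)
hsv=cv2.cvtColor(d['image'],cv2.COLOR_BGR2HSV); red=((hsv[...,0]<8)|(hsv[...,0]>172))&(hsv[...,1]>130)&(hsv[...,2]>50)
y=c[...,1]; z=c[...,2]; x=c[...,0]
for lo,hi in((40,230),(230,440)):
    b=c[red&(x>400)&(x<640)&(y>lo)&(y<hi)&(z>78)&(z<140)]; print(len(b),np.percentile(b@RX,[2,98]).round(),np.percentile(b@RY,[4,96]).round())
cv2.imwrite('pics/t6.png',np.hstack([cv2.resize(d['image'][150:270,140:300],None,fx=2.5,fy=2.5),cv2.resize(e['image'][120:260,230:360],None,fx=2.14,fy=2.143)]))
N=tool(7.4,-12,RY); g=rail(513.5,62,112)+18.7*N[:,2]
plan([(g,N,0.6,4),(g,N,.6,1)])
E
```

```text
[ 0.24313188  0.261114    2.03747914 -0.03573141  0.62929371  1.70417217] [-0.07447766  0.11513543  0.0535749 ] 517.6099938083955 64.67729329630673 173.4663712964291
330 [463. 572.] [36. 81.]
354 [461. 584.] [229. 273.]
[[0.6, [-0.05, 0.01, 0.2], [0.0, 0.0, 0.0]], [0.6, [-0.04, 0.0, 0.19], [0.0, 0.0, 0.0]], [0.6, [-0.05, 0.01, 0.2], [0.0, -0.01, 0.0]], [0.6, [-0.04, 0.0, 0.19], [0.0, 0.0, 0.01]], [0.6, [0.0, 0.0, 0.0], [0.0, 0.0, 0.0]]]
```

View pics/t6.png

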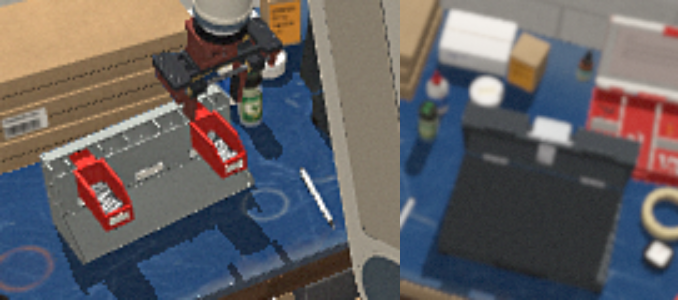

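The gripper stands over the right bin and the case is open with an unobstructed inside. I descend and grip.

Emit:
jog_arm --commands '[[0.6,[-0.05,0.01,0.2],[0.0,0.0,0.0]],[0.6,[-0.04,0.0,0.19],[0.0,0.0,0.0]],[0.6,[-0.05,0.01,0.2],[0.0,0.0,0.0]],[0.6,[-0.04,0.0,0.19],[0.0,0.0,0.0]],[0.6,[0.0,0.0,0.0],[0.0,0.0,0.0]]]'

```text
t: 14.55
ee_pos: [503.5, 127.8, 91.2]
orientation: [-3.101, -0.206, -0.328]
ft_force: [-0.2, -0.1, -0.6]
width: 69.8
grasp_force: 0.0
```

Emit:
jog_arm --commands '[[-1,[0.0,0,0],[0.0,0.0,0.0]],[-1,[0.0,0,0],[0.0,0.0,0.0]],[-1,[0.0,0,0],[0.0,0.0,0.0]],[-1,[0.0,0,0],[0.0,0.0,0.0]],[-1,[0.0,0,0],[0.0,0.0,0.0]]]'

```text
t: 15.05
ee_pos: [504.7, 129.0, 93.3]
orientation: [-3.099, -0.209, -0.334]
ft_force: [0.2, -7.2, 7.2]
width: 43.8
grasp_force: 29.8
```

```bash
cat > out.py <<'E'
from h import *
import sys
o=get_obs(); p,M=o['ee_pos'],rot(o['orientation']); print(o['qpos'],o['ft_force'],o['width'],o['grasp_force'],p@RX,p@RY,p[2])
umid=float(sys.argv[1])
def turnr(p,M,c,deg):
    Q=R.from_rotvec(np.deg2rad(deg)*RY).as_matrix(); return c+Q@(p-c),Q@M
w=[]; p=p+6*Z; w.append((p,M,-1,2))
c=rail(umid+52,0,119)
for i in range(10): p,M=turnr(p,M,c,3.5); w.append((p,M,-1,1))
w.append((p,M,-1,1)); p=p+8.5*Z; w.append((p,M,-1,2))
s=np.deg2rad(35); p=p+75*(-np.cos(s)*RX+np.sin(s)*Z); w.append((p,M,-1,6)); p=p+70*Z-20*RX; w.append((p,M,-1,4))
plan(w)
E
python3 out.py 508.5
```

```text
[ 0.23872319  0.40914017  2.08376527 -0.04543407  0.43521392  1.71430924] [ 0.15674255 -7.18043219  7.20422183] 43.83899958286846 29.807939529418945 517.133198194557 62.89628845121017 93.2626852408598
[[-1, [0.01, 0.0, -0.03], [0.0, 0.0, 0.0]], [-1, [0.0, 0.0, -0.03], [0.0, 0.0, 0.0]], [-1, [0.0, 0.0, -0.03], [0.0, -0.08, 0.0]], [-1, [-0.01, 0.0, -0.03], [0.0, -0.08, 0.0]], [-1, [0.0, 0.0, -0.02], [0.0, -0.07, 0.0]], [-1, [-0.01, 0.0, -0.03], [0.0, -0.08, 0.0]], [-1, [0.0, 0.0, -0.03], [0.0, -0.08, 0.0]], [-1, [-0.01, 0.0, -0.03], [0.0, -0.08, 0.0]], [-1, [0.0, 0.0, -0.03], [0.0, -0.07, 0.0]], [-1, [-0.01, 0.0, -0.03], [0.0, -0.08, 0.0]]]
[[-1, [0.0, 0.0, -0.03], [0.0, -0.08, 0.0]], [-1, [-0.01, 0.0, -0.02], [0.0, -0.08, 0.0]], [-1, [0.0, 0.0, 0.0], [0.0, 0.0, 0.0]], [-1, [-0.02, 0.0, -0.04], [0.0, 0.0, 0.0]], [-1, [-0.01, 0.0, -0.04], [0.0, 0.0, 0.0]], [-1, [-0.12, 0.0, -0.03], [0.0, 0.0, 0.0]], [-1, [-0.13, 0.0, -0.02], [0.0, 0.0, 0.0]], [-1, [-0.12, 0.0, -0.03], [0.0, 0.0, 0.0]], [-1, [-0.12, 0.0, -0.03], [0.0, 0.0, 0.0]], [-1, [-0.12, -0.01, -0.02], [0.0, 0.0, 0.0]]]
[[-1, [-0.13, 0.0, -0.03], [0.0, 0.0, 0.0]], [-1, [-0.11, 0.0, -0.14], [0.0, 0.0, 0.0]], [-1, [-0.12, 0.0, -0.14], [0.0, 0.0, 0.0]], [-1, [-0.11, 0.0, -0.15], [0.0, 0.0, 0.0]], [-1, [-0.11, 0.0, -0.14], [0.0, 0.0, 0.0]]]
```

Emit:
jog_arm --commands '[[-1,[0.01,0.0,-0.03],[0.0,0.0,0.0]],[-1,[0.0,0.0,-0.03],[0.0,0.0,0.0]],[-1,[0.0,0.0,-0.03],[0.0,-0.08,0.0]],[-1,[-0.01,0.0,-0.03],[0.0,-0.08,0.0]],[-1,[0.0,0.0,-0.02],[0.0,-0.07,0.0]],[-1,[-0.01,0.0,-0.03],[0.0,-0.08,0.0]],[-1,[0.0,0.0,-0.03],[0.0,-0.08,0.0]],[-1,[-0.01,0.0,-0.03],[0.0,-0.08,0.0]],[-1,[0.0,0.0,-0.03],[0.0,-0.07,0.0]],[-1,[-0.01,0.0,-0.03],[0.0,-0.08,0.0]]]'

```text
t: 16.05
ee_pos: [500.4, 129.2, 121.8]
orientation: [3.091, 0.21, -0.427]
ft_force: [3.1, -0.1, -3.3]
width: 43.8
grasp_force: 29.9
```

Emit:
jog_arm --commands '[[-1,[0.0,0.0,-0.03],[0.0,-0.08,0.0]],[-1,[-0.01,0.0,-0.02],[0.0,-0.08,0.0]],[-1,[0.0,0.0,0.0],[0.0,0.0,0.0]],[-1,[-0.02,0.0,-0.04],[0.0,0.0,0.0]],[-1,[-0.01,0.0,-0.04],[0.0,0.0,0.0]]]'

```text
t: 16.55
ee_pos: [501.3, 129.2, 135.1]
orientation: [3.05, 0.207, -0.616]
ft_force: [0.8, -0.0, -3.3]
width: 44.0
grasp_force: 30.0
```

```bash
python3 - <<'E'
from h import *
o=get_obs(); p,M=o['ee_pos'],rot(o['orientation']); print(o['ft_force'],o['moment'],o['width'],o['grasp_force'],p@RX,p@RY,p[2],np.rad2deg(np.arcsin(M[:,2]@RX)))
E
```

```text
[ 0.8391487  -0.03044358 -3.26576495] [ 0.08549824 -0.59440733 -0.02282208] 44.038318540382264 29.99629855155945 513.7271547880305 63.580075991380916 135.1051927093909 -22.805934326260935
```

Emit:
jog_arm --commands '[[-1,[-0.12,0.0,-0.03],[0.0,0.0,0.0]],[-1,[-0.13,0.0,-0.02],[0.0,0.0,0.0]],[-1,[-0.12,0.0,-0.03],[0.0,0.0,0.0]],[-1,[-0.12,0.0,-0.03],[0.0,0.0,0.0]],[-1,[-0.12,-0.01,-0.02],[0.0,0.0,0.0]],[-1,[-0.13,0.0,-0.03],[0.0,0.0,0.0]],[-1,[0,0,0],[0,0,0]]]'

```text
t: 17.25
ee_pos: [438.3, 121.4, 179.4]
orientation: [3.05, 0.207, -0.617]
ft_force: [0.1, 0.6, -1.4]
width: 44.0
grasp_force: 30.0
```

```bash
python3 - <<'E'
from h import *
o=get_obs(); p,M=o['ee_pos'],rot(o['orientation']); print(o['ft_force'],o['moment'],o['width'],o['grasp_force'],p@RX,p@RY,p[2],np.rad2deg(np.arcsin(M[:,2]@RX)))
d=shot('scene','s5.png'); c=cloud(d)
cv2.imwrite('pics/t7.png',cv2.resize(d['image'][130:260,140:300],None,fx=3,fy=3))
E
```

```text
[ 0.07963209  0.62613732 -1.3761543 ] [ 0.04795471 -0.28540672  0.01774372] 43.95433655193366 29.996306598186493 450.261155956426 63.91161677538367 179.44924356638123 -22.85522344905374
```

View pics/t7.png

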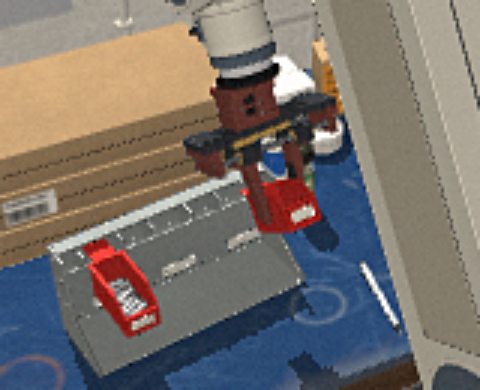

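The bin is free and held tilted; the other one still hangs. I carry it over the left nest.

```bash
python3 - <<'E'
from h import *
o=get_obs(); p,M=o['ee_pos'],rot(o['orientation'])
N=tool(2.9,-12,CY); T=case(-20+8.6,95,32-9.7+70)
e=plan([(p+80*Z-10*RX,M,-1,4),(case(-40,110,250),N,-1,9),(T,N,-1,6),(T,N,-1,2)])
E
```

```text
[[-1, [-0.1, 0.0, -0.17], [0.0, 0.0, 0.0]], [-1, [-0.1, 0.0, -0.18], [0.0, 0.0, 0.0]], [-1, [-0.1, 0.0, -0.17], [0.0, 0.0, 0.0]], [-1, [-0.1, 0.0, -0.18], [0.0, 0.0, 0.0]], [-1, [-0.01, 0.3, 0.01], [0.0, 0.09, 0.01]], [-1, [0.0, 0.29, 0.01], [0.0, 0.08, 0.01]], [-1, [0.0, 0.3, 0.02], [0.0, 0.09, 0.02]], [-1, [0.0, 0.29, 0.01], [0.0, 0.08, 0.01]], [-1, [0.0, 0.3, 0.01], [0.0, 0.09, 0.01]], [-1, [0.01, 0.29, 0.01], [0.0, 0.09, 0.01]]]
[[-1, [0.01, 0.3, 0.01], [0.0, 0.08, 0.02]], [-1, [0.01, 0.29, 0.01], [0.0, 0.09, 0.01]], [-1, [0.01, 0.3, 0.02], [0.01, 0.08, 0.01]], [-1, [-0.01, 0.03, 0.27], [0.0, 0.0, 0.0]], [-1, [-0.01, 0.02, 0.26], [0.0, 0.0, 0.0]], [-1, [0.0, 0.03, 0.27], [0.0, 0.0, 0.0]], [-1, [-0.01, 0.02, 0.27], [0.0, 0.0, 0.0]], [-1, [-0.01, 0.03, 0.26], [0.0, 0.0, 0.0]], [-1, [-0.01, 0.02, 0.27], [0.0, 0.0, 0.0]], [-1, [0.0, 0.0, 0.0], [0.0, 0.0, 0.0]]]
[[-1, [0.0, 0.0, 0.0], [0.0, 0.0, 0.0]]]
```

Emit:
jog_arm --commands '[[-1,[-0.1,0.0,-0.17],[0.0,0.0,0.0]],[-1,[-0.1,0.0,-0.18],[0.0,0.0,0.0]],[-1,[-0.1,0.0,-0.17],[0.0,0.0,0.0]],[-1,[-0.1,0.0,-0.18],[0.0,0.0,0.0]],[-1,[-0.01,0.3,0.01],[0.0,0.09,0.01]],[-1,[0.0,0.29,0.01],[0.0,0.08,0.01]],[-1,[0.0,0.3,0.02],[0.0,0.09,0.02]],[-1,[0.0,0.29,0.01],[0.0,0.08,0.01]],[-1,[0.0,0.3,0.01],[0.0,0.09,0.01]],[-1,[0.01,0.29,0.01],[0.0,0.09,0.01]]]'

```text
t: 18.3
ee_pos: [448.4, -57.5, 252.4]
orientation: [3.132, 0.127, 0.019]
ft_force: [0.5, 0.3, -0.8]
width: 44.1
grasp_force: 30.0
```

Emit:
jog_arm --commands '[[-1,[0.01,0.3,0.01],[0.0,0.08,0.02]],[-1,[0.01,0.29,0.01],[0.0,0.09,0.01]],[-1,[0.01,0.3,0.02],[0.01,0.08,0.01]],[-1,[-0.01,0.03,0.27],[0.0,0.0,0.0]],[-1,[-0.01,0.02,0.26],[0.0,0.0,0.0]],[-1,[0.0,0.03,0.27],[0.0,0.0,0.0]],[-1,[-0.01,0.02,0.27],[0.0,0.0,0.0]],[-1,[-0.01,0.03,0.26],[0.0,0.0,0.0]],[-1,[-0.01,0.02,0.27],[0.0,0.0,0.0]],[-1,[0.0,0.0,0.0],[0.0,0.0,0.0]]]'

```text
t: 19.3
ee_pos: [484.5, -157.3, 88.3]
orientation: [-3.114, -0.079, -0.312]
ft_force: [0.2, 0.5, -0.6]
width: 43.9
grasp_force: 30.0
```

```bash
python3 - <<'E'
from h import *
o=get_obs(); p,M=o['ee_pos'],rot(o['orientation']); q=p-CO; print(o['qpos'],q@CX,q@CY,q[2],np.rad2deg(np.arcsin(M[:,2]@CX)))
for n in('top','scene'):
    d=shot(n,n+'6.png'); c=cloud(d); hsv=cv2.cvtColor(d['image'],cv2.COLOR_BGR2HSV)
    red=((hsv[...,0]<8)|(hsv[...,0]>172))&(hsv[...,1]>130)&(hsv[...,2]>50)
    r=c-CO; x,y,z=r@CX,r@CY,r[...,2]
    m=red&(abs(x)<130)&(abs(y)<160)&(z>40)&(z<170)
    k,l,s,_=cv2.connectedComponentsWithStats(m.astype(np.uint8)); print([list(a) for a in s[1:] if a[4]>10])
    if m.sum()>20: print(n,m.sum(),'x',np.percentile(x[m],[1,3,97,99]).round(1),'y',np.percentile(y[m],[3,97]).round(1),'z',np.percentile(z[m],[1,3,50,97]).round(1))
    e=(z>45)&(z<66)&(abs(y+60)<110)&(x<0)&(x>-130)  # front wall rim etc
    if e.sum(): print('  rim x',np.percentile(x[e],[2,10,50]).round(1),e.sum())
    e=(z>48)&(z<66)&(abs(x+20)<70)&(y<-120)&(y>-200)
    if e.sum(): print('  right rim y',np.percentile(y[e],[2,50,98]).round(1))
t=cv2.imread('pics/top6.png'); s=cv2.imread('pics/scene6.png')
cv2.imwrite('pics/t8.png',np.hstack([cv2.resize(t[160:270,240:350],None,fx=3.4,fy=3.4),cv2.resize(s[110:220,270:380],None,fx=3.4,fy=3.4)]))
E
```

```text
[-0.39252224  0.41486022  2.08993404  0.20307738  0.46645286  0.95411594] -13.121412464467987 95.89964340966839 88.32825861356774 11.463992933206008
[]
  rim x [-102.7  -95.5  -52.9] 1127
  right rim y [-164.7 -144.3 -120.6]
[]
  rim x [-109.8 -106.5  -67.2] 752
  right rim y [-171.5 -146.5 -121.3]
```

View pics/t8.png

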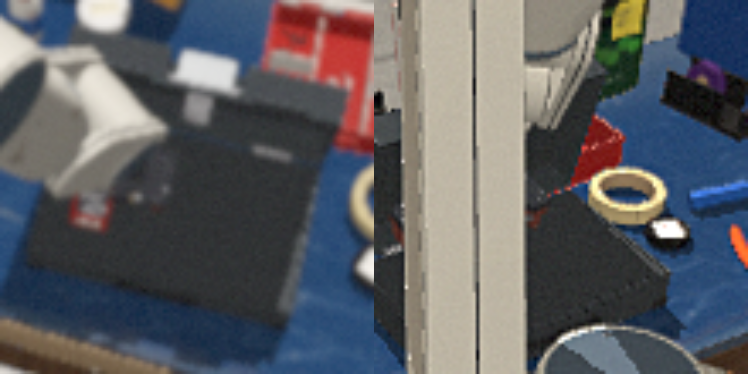

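Top view shows the held bin's red front at about pixel (266,222). I'll measure it with a looser mask.

```bash
python3 - <<'E'
from h import *
d=get_image('top'); c=cloud(d); im=d['image'].astype(int)
o=get_obs(); print((o['ee_pos']-CO)@CX,(o['ee_pos']-CO)@CY)
red=(im[...,2]>1.35*im[...,1])&(im[...,2]>1.35*im[...,0])&(im[...,2]>60)
m=np.zeros_like(red); m[205:235,255:285]=red[205:235,255:285]
r=c-CO; x,y,z=r@CX,r@CY,r[...,2]
for v in range(205,235):
    us=np.flatnonzero(m[v])
    if len(us): print(v,us.min(),us.max(),np.nanmedian(x[v,us]).round(1),np.nanmin(y[v,us]).round(1),np.nanmax(y[v,us]).round(1),np.nanmedian(z[v,us]).round(1))
E
```

```text
-11.300295560883105 95.14572191854637
217 262 263 -39.1 116.4 117.0 109.0
218 261 273 -35.2 70.6 126.4 113.0
219 261 273 -40.6 76.3 120.7 106.5
220 260 273 -38.0 74.3 128.0 91.1
221 260 273 -48.2 73.2 126.7 88.8
222 260 272 -57.8 76.6 125.9 109.0
223 260 272 -58.9 75.6 124.7 97.9
224 260 272 -58.1 74.5 123.6 85.9
225 261 272 -51.0 73.3 118.4 55.7
226 265 271 -53.6 76.5 101.6 66.7
227 268 271 -50.7 75.3 87.7 51.8
```

```bash
python3 - <<'E'
from h import *
d=get_image('top'); o=get_obs(); print(o['ee_pos'][2],(o['ee_pos']-CO)@CX)
im=d['image'].astype(int)
print(im[214:232,266])
print(im[214:232,263])
for v in (220,221,222,223,224,225,226): 
    for z in(107,76):
        q=onplane(d,[[266,v]],z)[0]-CO; print(v,z,(q@CX).round(1),(q@CY).round(1))
# front rim of case, pixel edge from the dark case wall, as reference
q=onplane(d,[[300,240]],56)[0]-CO; print(q@CX,q@CY); print(im[228:262,300].sum(1))
for v in range(244,258,2): print(v,(onplane(d,[[300,v]],56)[0]-CO)@CX)
E
```

```text
92.57266635997291 -11.023148951527316
[[102 108 113]
 [107 112 115]
 [120 122 123]
 [115 117 119]
 [ 97  95  97]
 [101 100 102]
 [115 116 119]
 [122 122 130]
 [ 99 101 134]
 [ 86  90 141]
 [105 110 144]
 [ 91  97 122]
 [ 72  74  96]
 [ 55  54  61]
 [ 50  50  46]
 [ 51  49  45]
 [ 53  52  51]
 [ 52  53  50]]
[[101 110 113]
 [100 108 113]
 [ 91  98 109]
 [ 74  76 102]
 [ 62  62  90]
 [ 60  59  84]
 [ 71  70  91]
 [ 61  61 105]
 [ 59  60 130]
 [ 80  85 138]
 [ 90  97 130]
 [ 78  77 102]
 [ 60  59  68]
 [ 52  52  50]
 [ 52  51  48]
 [ 56  50  51]
 [ 52  53  47]
 [ 50  45  45]]
220 107 -47.7 99.7
220 76 -34.1 101.9
221 107 -52.0 98.6
221 76 -38.5 100.8
222 107 -56.4 97.5
222 76 -42.9 99.7
223 107 -60.7 96.5
223 76 -47.4 98.6
224 107 -65.1 95.4
224 76 -51.8 97.5
225 107 -69.4 94.3
225 76 -56.2 96.4
226 107 -73.7 93.3
226 76 -60.6 95.4
-77.07255184901665 -54.74767895550861
[151 144 152 150 145 147 156 149 152 159 150 150 146 161 163 162 146 151
 151 141 130 141 145 144 144 153 164 159 171 147 150 160 132 144]
244 -94.39451591708126
246 -103.00306090911148
248 -111.57691237073755
250 -120.11626681424369
252 -128.62131928005738
254 -137.09226335062075
256 -145.52929116410883
```

```bash
python3 - <<'E'
from h import *
N=tool(2.9,-12,CY)
plan([(case(-17.5,95,44),N,-1,4),(case(-17.5,95,28),N,-1,4),(case(-17.5,95,28),N,-1,1)])
E
```

```text
[[-1, [-0.04, 0.0, 0.12], [0.0, 0.0, 0.0]], [-1, [-0.04, 0.0, 0.11], [0.0, 0.0, 0.0]], [-1, [-0.04, 0.0, 0.12], [0.0, 0.0, 0.0]], [-1, [-0.04, 0.0, 0.11], [0.0, 0.0, 0.0]], [-1, [-0.01, 0.0, 0.04], [0.0, 0.0, 0.0]], [-1, [-0.01, 0.0, 0.04], [0.0, 0.0, 0.0]], [-1, [-0.01, 0.0, 0.04], [0.0, 0.0, 0.0]], [-1, [-0.01, 0.0, 0.04], [0.0, 0.0, 0.0]], [-1, [0.0, 0.0, 0.0], [0.0, 0.0, 0.0]]]
```

Emit:
jog_arm --commands '[[-1,[-0.04,0.0,0.12],[0.0,0.0,0.0]],[-1,[-0.04,0.0,0.11],[0.0,0.0,0.0]],[-1,[-0.04,0.0,0.12],[0.0,0.0,0.0]],[-1,[-0.04,0.0,0.11],[0.0,0.0,0.0]],[-1,[-0.01,0.0,0.04],[0.0,0.0,0.0]],[-1,[-0.01,0.0,0.04],[0.0,0.0,0.0]],[-1,[-0.01,0.0,0.04],[0.0,0.0,0.0]]]'

```text
t: 20.2
ee_pos: [479.6, -158.1, 30.8]
orientation: [-3.116, -0.079, -0.322]
ft_force: [0.2, -0.4, -1.1]
width: 43.9
grasp_force: 30.0
```

Emit:
jog_arm --commands '[[-1,[-0.01,0.0,0.04],[0.0,0.0,0.0]],[-1,[0.0,0.0,0.0],[0.0,0.0,0.0]]]'

```text
t: 20.4
ee_pos: [479.0, -157.9, 26.4]
orientation: [-3.115, -0.079, -0.321]
ft_force: [1.0, 0.4, -2.3]
width: 43.8
grasp_force: 30.0
```

```bash
python3 - <<'E'
from h import *
o=get_obs(); p,M=o['ee_pos'],rot(o['orientation']); q=p-CO; print(q@CX,q@CY,q[2],np.rad2deg(np.arcsin(M[:,2]@CX)),o['ft_force'],o['moment'])
E
```

```text
-18.640839802024576 95.57632196394843 26.35018952860683 11.761018592034084 [ 1.02615245  0.43384709 -2.27920357] [-0.065759    0.16336682 -0.01249885]
```

Emit:
jog_arm --commands '[[-1,[0.0,0.0,0.02],[0.0,0.0,0.0]],[-1,[0.0,0.0,0.02],[0.0,0.0,0.0]],[-1,[0.0,0.0,0.01],[0.0,0.0,0.0]],[-1,[0.0,0.0,0.0],[0.0,0.0,0.0]]]'

```text
t: 20.8
ee_pos: [480.2, -157.9, 22.0]
orientation: [-3.115, -0.079, -0.322]
ft_force: [-1.4, -0.5, 1.3]
width: 43.6
grasp_force: 30.0
```

Emit:
jog_arm --commands '[[-1,[0.0,0.0,0.02],[0.0,0.0,0.0]],[-1,[0.0,0.0,0.0],[0.0,0.0,0.0]]]'

```text
t: 21.0
ee_pos: [480.5, -157.8, 21.3]
orientation: [-3.115, -0.079, -0.323]
ft_force: [-8.9, 1.4, 24.0]
width: 44.4
grasp_force: 30.0
```

Emit:
jog_arm --commands '[[0.4,[0.0,0.0,0.0],[0.0,0.0,0.0]],[0.4,[0.0,0.0,0.0],[0.0,0.0,0.0]],[0.4,[0.0,0.0,0.0],[0.0,0.0,0.0]],[0.4,[0.0,0.0,-0.2],[0.0,0.0,0.0]],[0.4,[0.0,0.0,-0.4],[0.0,0.0,0.0]],[0.4,[0.0,0.0,-0.4],[0.0,0.0,0.0]],[0.4,[0.0,0.0,-0.4],[0.0,0.0,0.0]],[0.6,[0.0,0.0,-0.4],[0.0,0.0,0.0]]]'

```text
t: 21.8
ee_pos: [443.2, -160.3, 197.3]
orientation: [-3.115, -0.079, -0.32]
ft_force: [0.4, -0.5, -0.0]
width: 66.6
grasp_force: 0.0
```

```bash
python3 - <<'E'
from h import *
# left bin: top-measured umid ~511.5, v 256.5
N=tool(7.4,-12,RY); g=rail(516.5,254.5,112)+18.7*N[:,2]; up=g+80*Z
plan([(case(-60,250,230),N,.6,5),(up,N,.6,10),(up,N,.6,2)])
E
```

```text
[[0.6, [0.0, -0.31, -0.07], [0.0, 0.0, -0.02]], [0.6, [0.01, -0.31, -0.06], [0.01, 0.0, -0.02]], [0.6, [0.01, -0.31, -0.06], [0.0, 0.0, -0.02]], [0.6, [0.02, -0.31, -0.07], [0.0, 0.0, -0.02]], [0.6, [0.02, -0.31, -0.06], [0.01, 0.01, -0.02]], [0.6, [0.08, -0.32, 0.08], [0.0, 0.0, 0.0]], [0.6, [0.08, -0.31, 0.07], [0.0, 0.0, 0.0]], [0.6, [0.08, -0.32, 0.08], [0.0, 0.0, 0.0]], [0.6, [0.09, -0.31, 0.07], [0.0, 0.0, 0.0]], [0.6, [0.08, -0.32, 0.08], [0.0, 0.0, 0.0]]]
[[0.6, [0.08, -0.31, 0.08], [0.0, 0.0, 0.0]], [0.6, [0.08, -0.32, 0.07], [0.0, 0.0, 0.0]], [0.6, [0.08, -0.31, 0.08], [0.0, 0.0, 0.0]], [0.6, [0.08, -0.32, 0.08], [0.0, 0.0, 0.0]], [0.6, [0.08, -0.31, 0.07], [0.0, 0.0, 0.0]], [0.6, [0.0, 0.0, 0.0], [0.0, 0.0, 0.0]], [0.6, [0.0, 0.0, 0.0], [0.0, 0.0, 0.0]]]
```

Emit:
jog_arm --commands '[[0.6,[0.0,-0.31,-0.07],[0.0,0.0,-0.02]],[0.6,[0.01,-0.31,-0.06],[0.01,0.0,-0.02]],[0.6,[0.01,-0.31,-0.06],[0.0,0.0,-0.02]],[0.6,[0.02,-0.31,-0.07],[0.0,0.0,-0.02]],[0.6,[0.02,-0.31,-0.06],[0.01,0.01,-0.02]],[0.6,[0.08,-0.32,0.08],[0.0,0.0,0.0]],[0.6,[0.08,-0.31,0.07],[0.0,0.0,0.0]],[0.6,[0.08,-0.32,0.08],[0.0,0.0,0.0]],[0.6,[0.09,-0.31,0.07],[0.0,0.0,0.0]],[0.6,[0.08,-0.32,0.08],[0.0,0.0,0.0]]]'

```text
t: 22.8
ee_pos: [457.5, 158.6, 200.6]
orientation: [-3.1, -0.204, -0.333]
ft_force: [0.5, 0.5, 0.2]
width: 70.2
grasp_force: 0.0
```

Emit:
jog_arm --commands '[[0.6,[0.08,-0.31,0.08],[0.0,0.0,0.0]],[0.6,[0.08,-0.32,0.07],[0.0,0.0,0.0]],[0.6,[0.08,-0.31,0.08],[0.0,0.0,0.0]],[0.6,[0.08,-0.32,0.08],[0.0,0.0,0.0]],[0.6,[0.08,-0.31,0.07],[0.0,0.0,0.0]],[0.6,[0.0,0.0,0.0],[0.0,0.0,0.0]],[0.6,[0.0,0.0,0.0],[0.0,0.0,0.0]]]'

```text
t: 23.5
ee_pos: [483.0, 319.0, 171.8]
orientation: [-3.101, -0.206, -0.33]
ft_force: [-0.0, 0.1, 0.1]
width: 70.2
grasp_force: 0.0
```

```bash
cat >> h.py <<'E'
def redmask(im):
    im=im.astype(int); return (im[...,2]>1.35*im[...,1])&(im[...,2]>1.35*im[...,0])&(im[...,2]>60)
def incase(d,c):
    r=c-CO; x,y,z=r@CX,r@CY,r[...,2]; m=redmask(d['image'])&(abs(x)<115)&(abs(y)<170)&(z<140)&(z>-5)
    k,l,s,_=cv2.connectedComponentsWithStats(m.astype(np.uint8))
    for i in range(1,k):
        if s[i,4]<12: continue
        k_=l==i; print('case red',s[i],'x',np.percentile(x[k_],[2,98]).round(),'y',np.percentile(y[k_],[3,97]).round(),'z',np.percentile(z[k_],[2,50,98]).round())
E
python3 - <<'E'
from h import *
o=get_obs(); p=o['ee_pos']; print(o['qpos'],p@RX,p@RY,p[2])
d=shot('top','top7.png'); c=cloud(d); incase(d,c)
e=shot('scene','scene7.png'); ce=cloud(e)
x,y,z=ce@RX,ce@RY,ce[...,2]; m=redmask(e['image'])&(x>440)&(x<640)&(y>0)&(y<330)&(z>20)&(z<145)
print('rail red',m.sum(),np.percentile(x[m],[2,98]).round(),np.percentile(y[m],[4,96]).round(),np.percentile(z[m],[2,98]).round())
cv2.imwrite('pics/t9.png',np.hstack([cv2.resize(d['image'][170:260,240:350],None,fx=3.4,fy=3.4),cv2.resize(e['image'][130:260,130:270],None,fx=2.8,fy=2.354)]))
N=tool(7.4,-12,RY); g=rail(516.5,254.5,112)+18.7*N[:,2]
plan([(g,N,.6,5),(g,N,.6,1)])
E
```

```text
[ 0.61463084  0.35133324  1.90383364 -0.1492702   0.70244881  2.15811825] 520.0375839376289 254.18340454854524 171.81311988869936
case red [261 202  16  25 186] x [-41.  64.] y [ 71. 125.] z [45. 56. 68.]
rail red 373 [461. 582.] [229. 273.] [ 80. 133.]
[[0.6, [-0.03, 0.0, 0.15], [0.0, 0.0, 0.0]], [0.6, [-0.03, 0.0, 0.16], [0.0, 0.0, 0.0]], [0.6, [-0.04, -0.01, 0.15], [0.0, 0.0, 0.0]], [0.6, [-0.03, 0.0, 0.16], [0.0, 0.0, 0.0]], [0.6, [-0.03, 0.0, 0.15], [0.0, 0.0, 0.0]], [0.6, [0.0, 0.0, 0.0], [0.0, 0.0, 0.0]]]
```

View pics/t9.png

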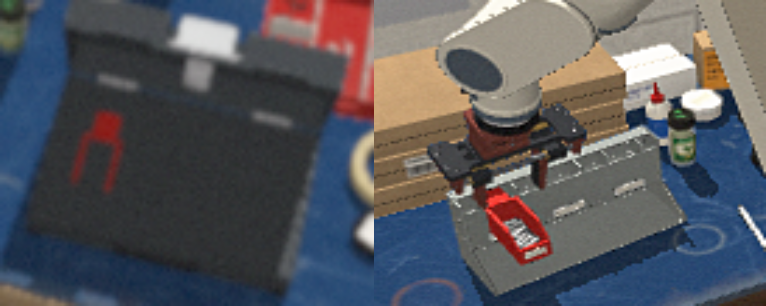

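First bin sits in the left nest (tongue at crop (107,127)), upright and with its tongue to the hinge. The second still hangs, so I grip it.

Emit:
jog_arm --commands '[[0.6,[-0.03,0.0,0.15],[0.0,0.0,0.0]],[0.6,[-0.03,0.0,0.16],[0.0,0.0,0.0]],[0.6,[-0.04,0.0,0.15],[0.0,0.0,0.0]],[0.6,[-0.03,0.0,0.16],[0.0,0.0,0.0]],[0.6,[-0.03,0.0,0.15],[0.0,0.0,0.0]],[0.6,[0.0,0.0,0.0],[0.0,0.0,0.0]]]'

```text
t: 24.2
ee_pos: [483.1, 317.2, 92.5]
orientation: [-3.103, -0.202, -0.328]
ft_force: [-0.0, -0.9, 0.1]
width: 70.1
grasp_force: 0.0
```

Emit:
jog_arm --commands '[[-1,[0.0,0,0],[0.0,0.0,0.0]],[-1,[0.0,0,0],[0.0,0.0,0.0]],[-1,[0.0,0,0],[0.0,0.0,0.0]],[-1,[0.0,0,0],[0.0,0.0,0.0]],[-1,[0.0,0,0],[0.0,0.0,0.0]]]'

```text
t: 24.7
ee_pos: [484.6, 319.5, 94.8]
orientation: [-3.1, -0.203, -0.334]
ft_force: [-1.6, -2.4, 6.9]
width: 43.7
grasp_force: 30.0
```

```bash
python3 out.py 511.5
```

```text
[ 0.61370037  0.47778563  1.94178645 -0.18892798  0.53750941  2.20697717] [-1.64771989 -2.42374745  6.93493448] 43.678425513162246 29.996397793293 521.6994384467218 254.42453243468154 94.7939543926562
[[-1, [0.01, 0.0, -0.03], [0.0, 0.0, 0.0]], [-1, [0.0, 0.0, -0.03], [0.0, 0.0, 0.0]], [-1, [0.0, 0.0, -0.03], [0.0, -0.08, 0.0]], [-1, [-0.01, 0.0, -0.02], [0.0, -0.08, 0.0]], [-1, [0.0, 0.0, -0.03], [0.0, -0.07, 0.0]], [-1, [-0.01, 0.0, -0.03], [0.0, -0.08, 0.0]], [-1, [0.0, 0.0, -0.03], [0.0, -0.08, 0.0]], [-1, [0.0, 0.0, -0.02], [0.0, -0.08, 0.0]], [-1, [-0.01, 0.0, -0.03], [0.0, -0.07, 0.0]], [-1, [0.0, 0.0, -0.03], [0.0, -0.08, 0.0]]]
[[-1, [-0.01, 0.0, -0.03], [0.0, -0.08, 0.0]], [-1, [0.0, 0.0, -0.02], [0.0, -0.08, 0.0]], [-1, [0.0, 0.0, 0.0], [0.0, 0.0, 0.0]], [-1, [-0.02, 0.0, -0.04], [0.0, 0.0, 0.0]], [-1, [-0.02, 0.0, -0.04], [0.0, 0.0, 0.0]], [-1, [-0.12, 0.0, -0.03], [0.0, 0.0, 0.0]], [-1, [-0.12, 0.0, -0.02], [0.0, 0.0, 0.0]], [-1, [-0.12, 0.0, -0.03], [0.0, 0.0, 0.0]], [-1, [-0.13, 0.0, -0.03], [0.0, 0.0, 0.0]], [-1, [-0.12, 0.0, -0.02], [0.0, 0.0, 0.0]]]
[[-1, [-0.12, 0.0, -0.03], [0.0, 0.0, 0.0]], [-1, [-0.11, 0.0, -0.14], [0.0, 0.0, 0.0]], [-1, [-0.12, 0.0, -0.14], [0.0, 0.0, 0.0]], [-1, [-0.11, -0.01, -0.15], [0.0, 0.0, 0.0]], [-1, [-0.11, 0.0, -0.14], [0.0, 0.0, 0.0]]]
```

Emit:
jog_arm --commands '[[-1,[0.01,0.0,-0.03],[0.0,0.0,0.0]],[-1,[0.0,0.0,-0.03],[0.0,0.0,0.0]],[-1,[0.0,0.0,-0.03],[0.0,-0.08,0.0]],[-1,[-0.01,0.0,-0.02],[0.0,-0.08,0.0]],[-1,[0.0,0.0,-0.03],[0.0,-0.07,0.0]],[-1,[-0.01,0.0,-0.03],[0.0,-0.08,0.0]],[-1,[0.0,0.0,-0.03],[0.0,-0.08,0.0]],[-1,[0.0,0.0,-0.02],[0.0,-0.08,0.0]],[-1,[-0.01,0.0,-0.03],[0.0,-0.07,0.0]],[-1,[0.0,0.0,-0.03],[0.0,-0.08,0.0]]]'

```text
t: 25.7
ee_pos: [480.9, 318.8, 122.0]
orientation: [3.09, 0.204, -0.429]
ft_force: [0.4, 0.1, -1.9]
width: 43.8
grasp_force: 30.0
```

Emit:
jog_arm --commands '[[-1,[-0.01,0.0,-0.03],[0.0,-0.08,0.0]],[-1,[0.0,0.0,-0.02],[0.0,-0.08,0.0]],[-1,[0.0,0.0,0.0],[0.0,0.0,0.0]],[-1,[-0.02,0.0,-0.04],[0.0,0.0,0.0]],[-1,[-0.02,0.0,-0.04],[0.0,0.0,0.0]]]'

```text
t: 26.2
ee_pos: [481.2, 318.7, 135.7]
orientation: [3.05, 0.201, -0.616]
ft_force: [-0.8, -0.0, -0.8]
width: 43.7
grasp_force: 30.0
```

Emit:
jog_arm --commands '[[-1,[-0.12,0.0,-0.03],[0.0,0.0,0.0]],[-1,[-0.12,0.0,-0.02],[0.0,0.0,0.0]],[-1,[-0.12,0.0,-0.03],[0.0,0.0,0.0]]]'

```text
t: 26.5
ee_pos: [449.6, 314.5, 157.8]
orientation: [3.049, 0.202, -0.618]
ft_force: [0.7, 0.3, -1.1]
width: 43.7
grasp_force: 30.0
```

Free of contact. I finish drawing it out and carry it to above the right nest.

Emit:
jog_arm --commands '[[-1,[-0.13,0.0,-0.03],[0.0,0.0,0.0]],[-1,[-0.12,0.0,-0.02],[0.0,0.0,0.0]],[-1,[-0.12,0.0,-0.03],[0.0,0.0,0.0]],[-1,[-0.1,0.0,-0.17],[0.0,0.0,0.0]],[-1,[-0.1,0.0,-0.18],[0.0,0.0,0.0]],[-1,[-0.1,0.0,-0.17],[0.0,0.0,0.0]],[-1,[-0.1,0.0,-0.18],[0.0,0.0,0.0]]]'

```text
t: 27.2
ee_pos: [410.1, 308.9, 260.0]
orientation: [3.05, 0.201, -0.617]
ft_force: [-0.8, 0.1, -1.1]
width: 43.7
grasp_force: 30.0
```

```bash
python3 - <<'E'
from h import *
o=get_obs(); print(o['qpos'],o['width'],o['ft_force'])
N=tool(2.9,-12,CY); T=case(-15,-95,92)
e=plan([(case(-40,150,270),N,-1,10),(case(-40,-95,250),N,-1,8),(T,N,-1,6),(T,N,-1,3)])
E
```

```text
[0.52990734 0.40294279 1.62885548 0.1542787  1.48073721 1.92600054] 43.6734345092329 [-0.8140214   0.12764541 -1.07624989]
[[-1, [-0.01, 0.42, -0.01], [0.0, 0.08, 0.01]], [-1, [-0.01, 0.41, 0.0], [0.0, 0.07, 0.01]], [-1, [-0.01, 0.42, -0.01], [0.0, 0.08, 0.01]], [-1, [0.0, 0.41, -0.01], [0.0, 0.08, 0.01]], [-1, [0.0, 0.42, -0.01], [0.0, 0.08, 0.01]], [-1, [0.01, 0.42, 0.0], [0.0, 0.07, 0.01]], [-1, [0.0, 0.41, -0.01], [0.0, 0.08, 0.01]], [-1, [0.02, 0.42, -0.01], [0.0, 0.08, 0.01]], [-1, [0.01, 0.41, 0.0], [0.0, 0.08, 0.02]], [-1, [0.03, 0.42, -0.01], [0.01, 0.07, 0.01]]]
[[-1, [0.0, 0.31, 0.02], [0.0, 0.0, 0.0]], [-1, [-0.01, 0.3, 0.03], [0.0, 0.0, 0.0]], [-1, [0.0, 0.31, 0.02], [0.0, 0.0, 0.0]], [-1, [-0.01, 0.3, 0.02], [0.0, 0.0, 0.0]], [-1, [0.0, 0.31, 0.03], [0.0, 0.0, 0.0]], [-1, [-0.01, 0.31, 0.02], [0.0, 0.0, 0.0]], [-1, [0.0, 0.3, 0.03], [0.0, 0.0, 0.0]], [-1, [-0.01, 0.31, 0.02], [0.0, 0.0, 0.0]], [-1, [-0.01, 0.0, 0.27], [0.0, 0.0, 0.0]], [-1, [-0.01, 0.0, 0.26], [0.0, 0.0, 0.0]]]
[[-1, [-0.02, 0.0, 0.27], [0.0, 0.0, 0.0]], [-1, [-0.01, 0.0, 0.26], [0.0, 0.0, 0.0]], [-1, [-0.01, 0.0, 0.27], [0.0, 0.0, 0.0]], [-1, [-0.01, 0.01, 0.27], [0.0, 0.0, 0.0]], [-1, [0.0, 0.0, 0.0], [0.0, 0.0, 0.0]], [-1, [0.0, 0.0, 0.0], [0.0, 0.0, 0.0]], [-1, [0.0, 0.0, 0.0], [0.0, 0.0, 0.0]]]
```

Emit:
jog_arm --commands '[[-1,[-0.01,0.42,-0.01],[0.0,0.08,0.01]],[-1,[-0.01,0.41,0.0],[0.0,0.07,0.01]],[-1,[-0.01,0.42,-0.01],[0.0,0.08,0.01]],[-1,[0.0,0.41,-0.01],[0.0,0.08,0.01]],[-1,[0.0,0.42,-0.01],[0.0,0.08,0.01]],[-1,[0.01,0.42,0.0],[0.0,0.07,0.01]],[-1,[0.0,0.41,-0.01],[0.0,0.08,0.01]],[-1,[0.02,0.42,-0.01],[0.0,0.08,0.01]],[-1,[0.01,0.41,0.0],[0.0,0.08,0.02]],[-1,[0.03,0.42,-0.01],[0.01,0.07,0.01]]]'

```text
t: 28.2
ee_pos: [454.8, -105.6, 269.5]
orientation: [-3.115, -0.074, -0.326]
ft_force: [0.1, 0.0, -1.1]
width: 43.8
grasp_force: 30.0
```

Emit:
jog_arm --commands '[[-1,[0.0,0.31,0.02],[0.0,0.0,0.0]],[-1,[-0.01,0.3,0.03],[0.0,0.0,0.0]],[-1,[0.0,0.31,0.02],[0.0,0.0,0.0]],[-1,[-0.01,0.3,0.02],[0.0,0.0,0.0]],[-1,[0.0,0.31,0.03],[0.0,0.0,0.0]],[-1,[-0.01,0.31,0.02],[0.0,0.0,0.0]],[-1,[0.0,0.3,0.03],[0.0,0.0,0.0]],[-1,[-0.01,0.31,0.02],[0.0,0.0,0.0]],[-1,[-0.01,0.0,0.27],[0.0,0.0,0.0]],[-1,[-0.01,0.0,0.26],[0.0,0.0,0.0]]]'

```text
t: 29.2
ee_pos: [476.4, -349.4, 196.5]
orientation: [-3.116, -0.072, -0.324]
ft_force: [-0.1, 0.8, -1.3]
width: 44.2
grasp_force: 30.0
```

Emit:
jog_arm --commands '[[-1,[-0.02,0.0,0.27],[0.0,0.0,0.0]],[-1,[-0.01,0.0,0.26],[0.0,0.0,0.0]],[-1,[-0.01,0.0,0.27],[0.0,0.0,0.0]],[-1,[-0.01,0.01,0.27],[0.0,0.0,0.0]],[-1,[0.0,0.0,0.0],[0.0,0.0,0.0]],[-1,[0.0,0.0,0.0],[0.0,0.0,0.0]],[-1,[0.0,0.0,0.0],[0.0,0.0,0.0]]]'

```text
t: 29.9
ee_pos: [494.0, -348.8, 92.2]
orientation: [-3.116, -0.074, -0.325]
ft_force: [0.3, 0.2, -1.2]
width: 43.7
grasp_force: 30.0
```

```bash
python3 - <<'E'
from h import *
o=get_obs(); p,M=o['ee_pos'],rot(o['orientation']); q=p-CO; print(o['qpos'],q@CX,q@CY,q[2],np.rad2deg(np.arcsin(M[:,2]@CX)),o['ft_force'])
d=shot('top','top8.png'); c=cloud(d); incase(d,c)
m=redmask(d['image']); r=c-CO; x,y,z=r@CX,r@CY,r[...,2]
w=m&(x>-100)&(x<0)&(y<-60)&(y>-130)&(z>60)
for v in np.unique(np.nonzero(w)[0]):
    us=np.flatnonzero(w[v]); print(v,us.min(),us.max(),np.nanmedian(x[v,us]).round(1),np.nanmedian(z[v,us]).round(1),((onplane(d,[[us.mean(),v]],107)[0]-CO)@CX).round(1))
N=tool(2.9,-12,CY)
plan([(case(-13.5,-95,44),N,-1,4),(case(-13.5,-95,27),N,-1,4),(case(-13.5,-95,27),N,-1,1)])
E
```

```text
[-0.70800083  0.51991924  1.86532484  0.24905444  0.62075551  0.62206362] -13.309227336586515 -95.80718915419254 92.2269017766263 11.900393507077535 [ 0.26296667  0.18774205 -1.20826453]
case red [270 221   4   6  16] x [-43. -26.] y [71. 82.] z [44. 53. 62.]
case red [305 229  15  12  69] x [-69. -13.] y [-121.  -69.] z [ 47.  88. 119.]
229 307 319 -43.8 123.0 -35.0
230 307 317 -46.3 115.1 -42.7
231 306 317 -47.3 96.2 -49.2
232 306 317 -50.0 107.5 -53.5
233 306 307 -57.7 98.3 -61.4
234 306 316 -65.5 109.3 -62.9
235 306 315 -64.0 97.6 -65.8
236 305 316 -66.1 101.0 -69.6
237 307 315 -64.5 91.0 -72.8
238 314 315 -67.1 89.7 -74.5
239 315 315 -66.2 78.4 -78.2
[[-1, [-0.03, 0.0, 0.12], [0.0, 0.0, 0.0]], [-1, [-0.02, 0.0, 0.12], [0.0, 0.0, 0.0]], [-1, [-0.03, -0.01, 0.11], [0.0, 0.0, 0.0]], [-1, [-0.02, 0.0, 0.12], [0.0, 0.0, 0.0]], [-1, [-0.01, 0.0, 0.04], [0.0, 0.0, 0.0]], [-1, [-0.01, 0.0, 0.04], [0.0, 0.0, 0.0]], [-1, [-0.01, 0.0, 0.05], [0.0, 0.0, 0.0]], [-1, [-0.01, 0.0, 0.04], [0.0, 0.0, 0.0]], [-1, [0.0, 0.0, 0.0], [0.0, 0.0, 0.0]]]
```

Front face measures x ≈ -65, i.e. the bin's middle is at -20, as wanted. Lowering.

Emit:
jog_arm --commands '[[-1,[-0.03,0.0,0.12],[0.0,0.0,0.0]],[-1,[-0.02,0.0,0.12],[0.0,0.0,0.0]],[-1,[-0.03,-0.01,0.11],[0.0,0.0,0.0]],[-1,[-0.02,0.0,0.12],[0.0,0.0,0.0]],[-1,[-0.01,0.0,0.04],[0.0,0.0,0.0]],[-1,[-0.01,0.0,0.04],[0.0,0.0,0.0]],[-1,[-0.01,0.0,0.04],[0.0,0.0,0.0]],[-1,[0.0,0.0,0.0],[0.0,0.0,0.0]]]'

```text
t: 30.75
ee_pos: [493.2, -348.3, 32.7]
orientation: [-3.116, -0.073, -0.326]
ft_force: [-11.7, -0.6, 24.7]
width: 45.2
grasp_force: 30.2
```

Emit:
jog_arm --commands '[[-1,[-0.01,0.0,0.03],[0.0,0.0,0.0]],[-1,[0.0,0.0,0.03],[0.0,0.0,0.0]],[-1,[0.0,0.0,0.01],[0.0,0.0,0.0]],[-1,[0.0,0.0,0.0],[0.0,0.0,0.0]]]'

```text
t: 31.15
ee_pos: [494.2, -348.9, 25.2]
orientation: [-3.118, -0.073, -0.327]
ft_force: [3.0, -2.0, 6.2]
width: 44.1
grasp_force: 29.9
```

Emit:
jog_arm --commands '[[-1,[0.0,0.0,0.02],[0.0,0.0,0.0]],[-1,[0.0,0.0,0.0],[0.0,0.0,0.0]]]'

```text
t: 31.35
ee_pos: [494.8, -349.1, 24.3]
orientation: [-3.118, -0.074, -0.328]
ft_force: [-11.2, -1.1, 30.5]
width: 43.9
grasp_force: 30.0
```

```bash
python3 - <<'E'
from h import *
o=get_obs(); p,M=o['ee_pos'],rot(o['orientation']); q=p-CO; print(q@CX,q@CY,q[2],np.rad2deg(np.arcsin(M[:,2]@CX)),o['ft_force'],o['moment'])
d=shot('top'); c=cloud(d); incase(d,c)
E
```

```text
-12.491227506521943 -96.13671026667646 24.285383020320463 12.018447003448921 [-11.22752492  -1.14019256  30.49146486] [-0.11480867  0.92584182  0.07066496]
case red [261 212   4  12  34] x [-41.   7.] y [114. 126.] z [45. 55. 68.]
case red [270 221   4   6  17] x [-44. -21.] y [71. 83.] z [44. 55. 63.]
```

Emit:
jog_arm --commands '[[0.4,[0.0,0.0,-0.01],[0.0,0.0,0.0]],[0.4,[0.0,0.0,0.0],[0.0,0.0,0.0]],[0.4,[0.0,0.0,0.0],[0.0,0.0,0.0]],[0.4,[0.0,0.0,-0.2],[0.0,0.0,0.0]],[0.4,[0.0,0.0,-0.4],[0.0,0.0,0.0]],[0.4,[0.0,0.0,-0.4],[0.0,0.0,0.0]],[0.4,[0.0,0.0,-0.4],[0.0,0.0,0.0]],[0.4,[0.0,-0.4,-0.2],[0.0,0.0,0.0]],[0.4,[0.0,-0.45,0],[0.0,0.0,0.0]],[0.4,[0.0,-0.45,0],[0.0,0.0,0.0]]]'

```text
t: 32.4
ee_pos: [454.4, -218.5, 179.8]
orientation: [-3.116, -0.072, -0.324]
ft_force: [1.3, 0.1, -0.8]
width: 61.4
grasp_force: 0.0
```

Emit:
jog_arm --commands '[[0.4,[0.0,-0.45,0],[0.0,0.0,0.0]],[0.4,[0.0,-0.45,0],[0.0,0.0,0.0]],[0.4,[0.0,-0.45,0],[0.0,0.0,0.0]],[0.4,[0.0,-0.45,0],[0.0,0.0,0.0]],[0.4,[0.0,-0.45,0],[0.0,0.0,0.0]],[0.4,[0.0,-0.45,0],[0.0,0.0,0.0]]]'

```text
t: 33.0
ee_pos: [441.1, 52.1, 180.2]
orientation: [-3.115, -0.074, -0.322]
ft_force: [0.2, -0.2, 0.2]
width: 61.7
grasp_force: 0.0
```

```bash
python3 - <<'E'
from h import *
o=get_obs(); print(o['qpos'],o['ee_pos'])
d=shot('top','top9.png'); c=cloud(d); incase(d,c); e=shot('scene','scene9.png'); incase(e,cloud(e))
cv2.imwrite('pics/t10.png',np.hstack([cv2.resize(d['image'][170:260,240:350],None,fx=4,fy=4,interpolation=3),cv2.resize(e['image'][120:240,250:370],None,fx=3,fy=3,interpolation=3)]))
E
```

```text
[ 0.09471888  0.13920532  2.18007611 -0.00963104  0.61633356  1.62533794] [441.07139137  52.12517304 180.18576447]
case red [261 202  16  25 190] x [-44.  62.] y [ 72. 124.] z [44. 56. 69.]
case red [305 213  16  25 192] x [-44.  60.] y [-120.  -67.] z [44. 55. 67.]
case red [334 181   6   6  16] x [-53. -11.] y [-128. -117.] z [53. 57. 61.]
```

View pics/t10.png

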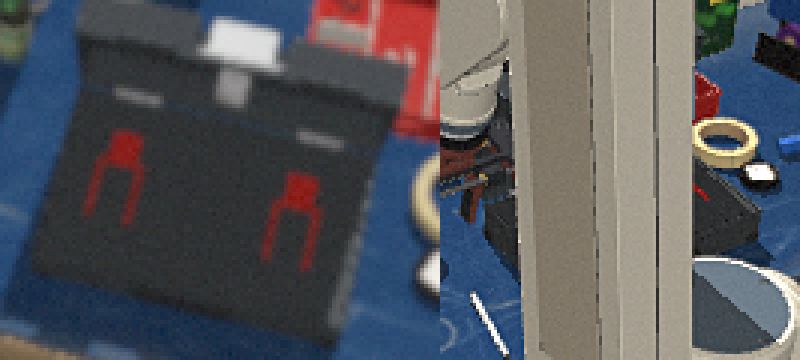

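```bash
python3 - <<'E'
from h import *
d=shot('top'); c=cloud(d); r=c-CO; x,y,z=r@CX,r@CY,r[...,2]; im=d['image']
for yc in(95,0,-95):
    print(yc)
    for lo in range(-110,70,12):
        m=(abs(y-yc)<18)&(x>lo)&(x<lo+12)&(z<140)
        if m.sum(): print('  ',lo,np.percentile(z[m],[10,50,90]).round(),im[m].mean(0).round())
E
```

```text
95
   -110 [-485. -247.   45.] [73. 71. 71.]
   -98 [-820.   48.   58.] [92. 75. 63.]
   -86 [-808.   51.   58.] [80. 67. 59.]
   -74 [45. 52. 61.] [51. 50. 47.]
   -62 [48. 54. 59.] [50. 49. 47.]
   -50 [49. 53. 58.] [51. 49. 53.]
   -38 [50. 55. 59.] [50. 50. 59.]
   -26 [49. 55. 62.] [50. 49. 56.]
   -14 [49. 55. 58.] [50. 48. 60.]
   -2 [44. 54. 58.] [48. 48. 56.]
   10 [49. 56. 64.] [45. 44. 81.]
   22 [51. 57. 64.] [ 32.  35. 126.]
   34 [48. 57. 62.] [ 32.  35. 120.]
   46 [53. 59. 64.] [ 37.  39. 113.]
   58 [50. 56. 59.] [48. 47. 65.]
0
   -110 [-802. -254.   52.] [74. 72. 73.]
   -98 [-809.   51.   58.] [88. 68. 55.]
   -86 [-807.   52.   59.] [66. 59. 55.]
   -74 [48. 55. 64.] [52. 50. 48.]
   -62 [48. 54. 64.] [52. 50. 48.]
   -50 [49. 53. 63.] [52. 50. 48.]
   -38 [48. 55. 61.] [51. 49. 47.]
   -26 [48. 54. 59.] [51. 49. 48.]
   -14 [46. 53. 59.] [52. 51. 48.]
   -2 [43. 53. 61.] [51. 49. 47.]
   10 [47. 54. 60.] [51. 49. 47.]
   22 [47. 54. 59.] [51. 49. 47.]
   34 [50. 55. 59.] [51. 49. 47.]
   46 [47. 53. 61.] [51. 49. 47.]
   58 [46. 52. 56.] [52. 50. 48.]
-95
   -110 [-342.    6.   54.] [60. 53. 49.]
   -98 [-809. -319.   57.] [61. 61. 65.]
   -86 [-345.   49.   57.] [53. 53. 57.]
   -74 [48. 54. 61.] [50. 49. 47.]
   -62 [46. 53. 59.] [51. 49. 48.]
   -50 [50. 55. 63.] [49. 48. 55.]
   -38 [49. 55. 62.] [50. 49. 57.]
   -26 [47. 55. 60.] [50. 49. 53.]
   -14 [45. 54. 60.] [49. 48. 56.]
   -2 [47. 53. 59.] [49. 48. 57.]
   10 [50. 56. 63.] [43. 43. 93.]
   22 [52. 58. 66.] [ 32.  35. 128.]
   34 [49. 58. 67.] [ 32.  34. 122.]
   46 [50. 57. 65.] [ 34.  36. 122.]
   58 [51. 55. 61.] [50. 48. 64.]
```

Both bins lie at the same height (tops at about 57–58 mm, tongues at x 25–59), centred at y ±95, so both are seated. Now I shut the lid from behind, pushing its top face with closed fingers.

```bash
cat >> h.py <<'E'
def lidtip(phi,off=0,a=185,y=75):
    s,c=np.sin(phi),np.cos(phi)
    return case(102,y,58)+(-a*c+46*s+s*(10*s+off))*CX+(a*s+46*c+c*off)*Z
E
python3 - <<'E'
from h import *
o=get_obs(); p,M=o['ee_pos'],rot(o['orientation'])
N=tool(2.9,0,CY); A=lidtip(1.35,20); print((A-CO)@CX,A)
plan([(p+150*Z,M,-1,4),(A+100*Z,N,-1,9),(A,N,-1,4),(A,N,-1,2)])
E
```

```text
135.40186521443215 [ 633.84729982 -170.65034368  252.96326255]
[[-1, [0.08, 0.0, -0.37], [0.0, 0.0, 0.0]], [-1, [0.07, 0.0, -0.36], [0.0, 0.0, 0.0]], [-1, [0.08, 0.0, -0.37], [0.0, 0.0, 0.0]], [-1, [0.08, -0.01, -0.37], [0.0, 0.0, 0.0]], [-1, [0.2, 0.26, 0.02], [0.0, -0.03, 0.0]], [-1, [0.2, 0.26, 0.01], [0.0, -0.03, 0.0]], [-1, [0.2, 0.26, 0.0], [0.0, -0.03, 0.0]], [-1, [0.21, 0.26, 0.0], [0.0, -0.03, 0.0]], [-1, [0.2, 0.26, 0.0], [0.0, -0.03, 0.0]], [-1, [0.2, 0.26, -0.01], [0.0, -0.02, 0.0]]]
[[-1, [0.2, 0.26, -0.01], [0.0, -0.03, 0.0]], [-1, [0.2, 0.26, -0.02], [0.0, -0.03, 0.0]], [-1, [0.2, 0.26, -0.02], [-0.01, -0.03, 0.0]], [-1, [0.0, 0.0, 0.25], [0.0, 0.0, 0.0]], [-1, [0.0, 0.0, 0.25], [0.0, 0.0, 0.0]], [-1, [0.0, 0.0, 0.25], [0.0, 0.0, 0.0]], [-1, [0.0, 0.0, 0.25], [0.0, 0.0, 0.0]], [-1, [0.0, 0.0, 0.0], [0.0, 0.0, 0.0]], [-1, [0.0, 0.0, 0.0], [0.0, 0.0, 0.0]]]
```

Emit:
jog_arm --commands '[[-1,[0.08,0.0,-0.37],[0.0,0.0,0.0]],[-1,[0.07,0.0,-0.36],[0.0,0.0,0.0]],[-1,[0.08,0.0,-0.37],[0.0,0.0,0.0]],[-1,[0.08,-0.01,-0.37],[0.0,0.0,0.0]],[-1,[0.2,0.26,0.02],[0.0,-0.03,0.0]],[-1,[0.2,0.26,0.01],[0.0,-0.03,0.0]],[-1,[0.2,0.26,0.0],[0.0,-0.03,0.0]],[-1,[0.21,0.26,0.0],[0.0,-0.03,0.0]],[-1,[0.2,0.26,0.0],[0.0,-0.03,0.0]],[-1,[0.2,0.26,-0.01],[0.0,-0.02,0.0]]]'

```text
t: 34.15
ee_pos: [569.7, -102.4, 345.2]
orientation: [-3.133, -0.072, -0.111]
ft_force: [1.5, -0.0, 0.4]
width: 0.4
grasp_force: 0.0
```

Emit:
jog_arm --commands '[[-1,[0.2,0.26,-0.01],[0.0,-0.03,0.0]],[-1,[0.2,0.26,-0.02],[0.0,-0.03,0.0]],[-1,[0.2,0.26,-0.02],[-0.01,-0.03,0.0]],[-1,[0.0,0.0,0.25],[0.0,0.0,0.0]],[-1,[0.0,0.0,0.25],[0.0,0.0,0.0]],[-1,[0.0,0.0,0.25],[0.0,0.0,0.0]],[-1,[0.0,0.0,0.25],[0.0,0.0,0.0]],[-1,[0.0,0.0,0.0],[0.0,0.0,0.0]],[-1,[0.0,0.0,0.0],[0.0,0.0,0.0]]]'

```text
t: 35.05
ee_pos: [632.4, -176.1, 253.1]
orientation: [3.138, 0.073, 0.001]
ft_force: [0.7, -0.1, 0.2]
width: 0.8
grasp_force: 0.0
```

```bash
python3 - <<'E'
from h import *
o=get_obs(); p,M=o['ee_pos'],rot(o['orientation']); q=p-CO; print(o['qpos'],q@CX,q@CY,q[2],o['ft_force'])
d=shot('top'); incase(d,cloud(d))
N=tool(2.9,0,CY)
w=[(lidtip(1.35,2),N,-1,2)]+[(lidtip(f),N,-1,1) for f in np.arange(1.30,0.11,-0.05)]
plan(w)
E
```

```text
[-0.28844558  0.43821765  1.53095602 -0.00308055  1.17064069  1.2371314 ] 133.65152107044364 69.59025541188157 253.1149875519374 [ 0.66081346 -0.12194556  0.21156959]
case red [261 202  16  25 184] x [-42.  62.] y [ 71. 124.] z [46. 56. 70.]
case red [305 212  16  26 194] x [-44.  62.] y [-120.  -67.] z [46. 57. 68.]
[[-1, [-0.08, -0.03, 0.03], [0.0, 0.0, 0.0]], [-1, [-0.09, -0.02, 0.02], [0.01, 0.0, 0.0]], [-1, [-0.11, 0.0, 0.01], [0.0, 0.0, 0.0]], [-1, [-0.1, 0.0, 0.0], [0.0, 0.0, 0.0]], [-1, [-0.1, 0.0, 0.01], [0.0, 0.0, 0.0]], [-1, [-0.1, 0.0, 0.01], [0.0, 0.0, 0.0]], [-1, [-0.09, 0.0, 0.02], [0.0, 0.0, 0.0]], [-1, [-0.1, 0.0, 0.03], [0.0, 0.0, 0.0]], [-1, [-0.1, 0.0, 0.02], [0.0, 0.0, 0.0]], [-1, [-0.09, 0.0, 0.04], [0.0, 0.0, 0.0]]]
[[-1, [-0.09, 0.0, 0.03], [0.0, 0.0, 0.0]], [-1, [-0.09, 0.0, 0.05], [0.0, 0.0, 0.0]], [-1, [-0.09, 0.0, 0.04], [0.0, 0.0, 0.0]], [-1, [-0.09, 0.0, 0.05], [0.0, 0.0, 0.0]], [-1, [-0.08, 0.0, 0.05], [0.0, 0.0, 0.0]], [-1, [-0.08, 0.0, 0.06], [0.0, 0.0, 0.0]], [-1, [-0.08, 0.0, 0.06], [0.0, 0.0, 0.0]], [-1, [-0.08, 0.0, 0.07], [0.0, 0.0, 0.0]], [-1, [-0.07, 0.01, 0.07], [0.0, 0.0, 0.0]], [-1, [-0.06, 0.0, 0.07], [0.0, 0.0, 0.0]]]
[[-1, [-0.07, 0.0, 0.07], [0.0, 0.0, 0.0]], [-1, [-0.06, 0.0, 0.08], [0.0, 0.0, 0.0]], [-1, [-0.05, 0.0, 0.08], [0.0, 0.0, 0.0]], [-1, [-0.05, 0.0, 0.08], [0.0, 0.0, 0.0]], [-1, [-0.05, 0.0, 0.09], [0.0, 0.0, 0.0]], [-1, [-0.04, 0.0, 0.09], [0.0, 0.0, 0.0]]]
```

Emit:
jog_arm --commands '[[-1,[-0.08,-0.03,0.03],[0.0,0.0,0.0]],[-1,[-0.09,-0.02,0.02],[0.0,0.0,0.0]],[-1,[-0.11,0.0,0.01],[0.0,0.0,0.0]],[-1,[-0.1,0.0,0.0],[0.0,0.0,0.0]],[-1,[-0.1,0.0,0.01],[0.0,0.0,0.0]],[-1,[-0.1,0.0,0.01],[0.0,0.0,0.0]],[-1,[-0.09,0.0,0.02],[0.0,0.0,0.0]],[-1,[-0.1,0.0,0.03],[0.0,0.0,0.0]],[-1,[-0.1,0.0,0.02],[0.0,0.0,0.0]],[-1,[-0.09,0.0,0.04],[0.0,0.0,0.0]]]'

```text
t: 36.1
ee_pos: [535.8, -174.7, 234.1]
orientation: [3.137, 0.075, 0.003]
ft_force: [0.3, 0.3, 1.8]
width: 0.7
grasp_force: 0.8
```

Emit:
jog_arm --commands '[[-1,[-0.09,0.0,0.03],[0.0,0.0,0.0]],[-1,[-0.09,0.0,0.05],[0.0,0.0,0.0]],[-1,[-0.09,0.0,0.04],[0.0,0.0,0.0]],[-1,[-0.09,0.0,0.05],[0.0,0.0,0.0]],[-1,[-0.08,0.0,0.05],[0.0,0.0,0.0]]]'

```text
t: 36.6
ee_pos: [491.9, -176.7, 211.6]
orientation: [3.137, 0.075, 0.003]
ft_force: [0.8, -0.3, 1.4]
width: 0.6
grasp_force: 0.3
```

```bash
python3 - <<'E'
from h import *
o=get_obs(); p,M=o['ee_pos'],rot(o['orientation']); q=p-CO; print(q@CX,q@CY,q[2],o['ft_force'])
d=shot('top'); c=cloud(d); incase(d,c)
r=c-CO; x,y,z=r@CX,r@CY,r[...,2]; w=(abs(y+90)<50)&(z>70)&(z<300)&(x>-90)&(x<170)
for lo in range(-90,170,20):
    m=w&(x>lo)&(x<lo+20)
    if m.sum()>8: print(lo,np.percentile(z[m],[10,50,90]).round())
E
```

```text
-6.638726780152154 76.09741940351827 211.58343259158258 [ 0.77893882 -0.34474999  1.37669237]
case red [261 215   4   9  26] x [-43.  -5.] y [114. 126.] z [46. 54. 66.]
case red [270 217   5  10  28] x [-50.  -6.] y [71. 83.] z [45. 57. 69.]
case red [305 226   4  10  28] x [-48.  -7.] y [-78. -67.] z [45. 55. 64.]
case red [315 228   4  10  28] x [-43.  -7.] y [-120. -109.] z [43. 54. 61.]
-70 [187. 195. 201.]
-50 [192. 206. 220.]
-30 [206. 214. 220.]
-10 [188. 199. 205.]
10 [176. 185. 191.]
30 [160. 169. 177.]
50 [144. 151. 158.]
70 [129. 138. 143.]
90 [112. 121. 127.]
110 [ 97. 104. 109.]
```

Lid follows and the bins are unmoved. Continue shutting.

Emit:
jog_arm --commands '[[-1,[-0.08,0.0,0.06],[0.0,0.0,0.0]],[-1,[-0.08,0.0,0.06],[0.0,0.0,0.0]],[-1,[-0.08,0.0,0.07],[0.0,0.0,0.0]],[-1,[-0.07,0.01,0.07],[0.0,0.0,0.0]],[-1,[-0.06,0.0,0.07],[0.0,0.0,0.0]],[-1,[-0.07,0.0,0.07],[0.0,0.0,0.0]],[-1,[-0.06,0.0,0.08],[0.0,0.0,0.0]],[-1,[-0.05,0.0,0.08],[0.0,0.0,0.0]],[-1,[-0.05,0.0,0.08],[0.0,0.0,0.0]],[-1,[-0.05,0.0,0.09],[0.0,0.0,0.0]]]'

```text
t: 37.65
ee_pos: [427.8, -181.2, 138.4]
orientation: [3.137, 0.075, 0.004]
ft_force: [-0.3, 0.3, 0.1]
width: 0.6
grasp_force: 0.0
```

Emit:
jog_arm --commands '[[-1,[-0.04,0.0,0.09],[0.0,0.0,0.0]],[-1,[0.0,0.0,0.0],[0.0,0.0,0.0]]]'

```text
t: 37.85
ee_pos: [422.7, -180.9, 128.6]
orientation: [3.138, 0.075, -0.001]
ft_force: [-0.7, -0.0, 0.2]
width: 0.3
grasp_force: 0.0
```

```bash
python3 - <<'E'
from h import *
o=get_obs(); p,M=o['ee_pos'],rot(o['orientation']); q=p-CO; print(q@CX,q@CY,q[2],o['ft_force'])
E
```

```text
-75.96024065184609 75.42009327094617 128.61338295802466 [-0.65552587 -0.0431382   0.18191749]
```

Emit:
jog_arm --commands '[[-1,[-0.01,0.0,0.07],[0.0,0.0,0.0]],[-1,[-0.01,0.0,0.07],[0.0,0.0,0.0]],[-1,[0,0.0,0.05],[0.0,0.0,0.0]],[-1,[0.0,0.0,0.03],[0.0,0.0,0.0]],[-1,[0.0,0.0,0.0],[0.0,0.0,0.0]]]'

```text
t: 38.35
ee_pos: [422.2, -181.5, 107.6]
orientation: [3.137, 0.075, 0.003]
ft_force: [0.7, 0.9, 0.3]
width: 0.7
grasp_force: 0.0
```

Emit:
jog_arm --commands '[[-1,[0.0,0.0,0.03],[0.0,0.0,0.0]],[-1,[0.0,0.0,0.0],[0.0,0.0,0.0]]]'

```text
t: 38.55
ee_pos: [422.1, -181.4, 104.6]
orientation: [3.137, 0.075, 0.003]
ft_force: [0.1, -0.4, -0.1]
width: 0.4
grasp_force: 0.0
```

Emit:
jog_arm --commands '[[-1,[0.0,0.0,0.03],[0.0,0.0,0.0]],[-1,[0.0,0.0,0.0],[0.0,0.0,0.0]]]'

```text
t: 38.75
ee_pos: [422.3, -181.5, 104.0]
orientation: [3.137, 0.075, 0.003]
ft_force: [-9.1, 3.9, 31.0]
width: 0.1
grasp_force: 16.0
```

```bash
python3 - <<'E'
from h import *
d=shot('top','top11.png'); c=cloud(d); o=get_obs(); print(o['ft_force'],o['ee_pos'])
r=c-CO; x,y,z=r@CX,r@CY,r[...,2]; w=(abs(y+90)<50)&(z>50)&(z<300)&(x>-120)&(x<170)
for lo in range(-110,170,20):
    m=w&(x>lo)&(x<lo+20)
    if m.sum()>8: print(lo,np.percentile(z[m],[10,50,90]).round())
E
```

```text
[-7.95230879  4.89558259 30.2069547 ] [ 422.31742926 -181.52430474  103.97632644]
-110 [ 61.  85. 108.]
-90 [ 96. 103. 110.]
-70 [ 97. 104. 110.]
-50 [ 98. 105. 110.]
-30 [ 98. 104. 110.]
-10 [ 99. 105. 112.]
10 [ 99. 106. 112.]
30 [ 98. 104. 111.]
50 [ 98. 105. 111.]
70 [100. 104. 110.]
90 [ 99. 104. 110.]
150 [52. 57. 64.]
```

Emit:
jog_arm --commands '[[-1,[0.0,0.0,0.02],[0.0,0.0,0.0]],[-1,[0.0,0.0,0.0],[0.0,0.0,0.0]],[-1,[0.0,0.0,-0.05],[0.0,0.0,0.0]],[-1,[0.0,0.0,-0.3],[0.0,0.0,0.0]],[-1,[0.0,0.0,-0.4],[0.0,0.0,0.0]],[-1,[0.0,-0.4,-0.4],[0.0,0.0,0.0]],[-1,[0.0,-0.4,-0.2],[0.0,0.0,0.0]],[-1,[0.0,-0.4,0],[0.0,0.0,0.0]],[-1,[0.0,-0.4,0],[0.0,0.0,0.0]],[-1,[0.0,0,0],[0.0,0.0,0.0]]]'

```text
t: 39.8
ee_pos: [414.0, -22.6, 230.0]
orientation: [3.137, 0.082, 0.004]
ft_force: [0.8, 1.0, 0.6]
width: 0.3
grasp_force: 0.0
```

```bash
python3 - <<'E'
from h import *
o=get_obs(); print(o['t'],o['ee_pos'],o['qpos'])
d=shot('top','top12.png'); e=shot('scene','scene12.png')
for n,D in(('t',d),):
    c=cloud(D); r=c-CO; x,y,z=r@CX,r@CY,r[...,2]; m=(x>-80)&(x<90)&(abs(y)<150)&(z>80)&(z<130)&~((abs(y)<55)&(x<-40))
    A_=np.c_[x[m],y[m],np.ones(m.sum())]; print(np.linalg.lstsq(A_,z[m],rcond=None)[0])
s=d['image'][225:252,270:305].astype(int); k,l,st,ce=cv2.connectedComponentsWithStats((s.min(2)>130).astype(np.uint8)); print(st[1:],ce[1:])
cv2.imwrite('pics/t11.png',np.hstack([cv2.resize(d['image'][170:260,240:350],None,fx=4,fy=4,interpolation=3),cv2.resize(e['image'][120:240,250:370],None,fx=3,fy=3,interpolation=3)]))
E
```

```text
39.8 [413.95089242 -22.59304877 229.95642615] [-0.08117202  0.09429109  2.06434867 -0.00332187  0.98011944  1.43927804]
[4.30711334e-03 9.51675183e-05 1.05102748e+02]
[[ 7  9 20  9 88]] [[16.95454545 12.96590909]]
```

View pics/t11.png

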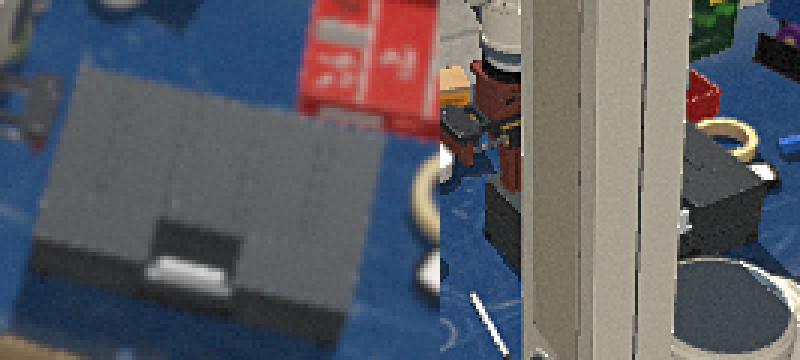

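The lid lies flat (slope 0.004) and the paddle is back at its original pixel (287,238), so the latch is home. Handing in.

```bash
python3 -c "
from h import *
print(close_job())"
```

```text
the job is handed in; nothing more can be done
None
```

I opened the case, seated both bins (only two were on the rail) in the left and right nests with their hangers towards the hinge, and shut the lid with the paddle back at rest. I then handed in the job at about 40 s; no verdict came back, and I judged the latch snapped home from the lid lying flat and 31 N of pressing rather than by a pull test.

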